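# Change over the UV curing bench and start it with the key

### The arm

A 6-joint arm with a two-finger parallel gripper is mounted at the origin on the work surface. World frame = base frame: x ahead of the robot, y to its left, z up, the work surface at z = 0. Lengths are in m, angles in rad, forces in N, time in s.
With the tool pointing down it reaches from about 0.3 to 0.875 m from the base axis. Payload 6.4 kg.
Tool frame: the origin (TCP) lies at the very end of the fingers, on their centre line; the grasp point (between the pads) lies 19 mm behind it; z points along the fingers, x is the direction in which the jaws open and shut, and the axes are right-handed (so a half turn about z gives the same grasp; the last joint's range is limited). The gripper opens to 88 mm and grips with 3 to 60 N. Pads are 18 mm wide; open, the fingers measure 123 mm over their backs; the gripper's body (75 mm by 187 mm) begins 45 mm behind the grasp point.
Start: joints at [-1.4, 0.181, 1.607, -0, 1.354, -0.206], TCP at [0.212, -0.535, 0.239] pointing down, gripper open.
Joint ranges: [-2.99, 2.99], [-0.89, 2.07], [0.3, 2.58], [-1.14, 4.28], [0, 2.63], [-3.12, 3.12]. Speed limits (rad/s): [2.57, 2.57, 3.01, 3.14, 3.14, 3.14].

### API

Orientations are given as a 3x3 rotation matrix whose columns are the frame's x, y, z axes.
In Python, from station import r gives the robot as it stands.
- The arm moves only by the tool send_rows, never from a script. Its argument "deltas" is a list of rows, each a list of 7 numbers: the shift along the world's x, y, z in m, then the turn, a rotation vector about the world's x, y, z in rad, then the opening, from 0 (shut) to 1 (fully open). A call has 1 to 8 rows; each row shifts and turns the commanded pose from where the row before left it; what a row does not reach is not made up. A row lasts 1/12 s, in which the tool goes at most 41.7 mm and 7.16 degrees, less where a joint would pass 70% of its speed; a pose out of reach is approached as far as the arm can. A call with a gripper value outside its range is refused whole. The fingers move at their own pace and stop on an object; "force" is the grip in N (left out, the last holds). Time passes only in rows, so rows that do not move let the fingers close. It gives the time, the measured TCP pose, the force and the opening at its end, in the units of the state.
- r.observe(): the state, without advancing time (a new reading comes with each control period).
- r.get_image(name): name is "scene" or "top"; returns a dict with "image" (400x640x3 uint8, red, green, blue), "vertical_fov" (degrees; the focal length in pixels is half the picture's height over the tangent of half this angle, whatever the lens; pixels are square), "cx", "cy" (the principal point, pixels), "extrinsics" (4x4, takes a point from camera to world coordinates). Camera axes: x right, y down, z forward; pixel columns grow to the right and rows downward; lengths in m; the calibration is good to about 2 mm. A picture is of the moment at which its call begins. There is no depth.
- r.close_job(): hands the job in, once; it reports no verdict.
The state is a dict: "clock": time; "joint_pos": joint angles; "joint_vel": joint speeds; "joint_efforts": joint torques, N m; "tcp_pos": TCP position; "orientation": TCP orientation; "wrist_force": force on the tool from outside, world axes, zero at the start; "ft_torque": the same for the moment, N m; "gripper_width": finger opening in m.
Only numpy, scipy, OpenCV 4.12 (cv2) and the standard library are available. Lean on these libraries where they do the work, as an engineer would, in place of code of your own. Each camera call takes 0.05 s, during which the arm holds its last target. There are 200 camera calls.

### The job

Change over the UV curing bench: take every cured plate out of it and lay it flat on the plywood board, and load every fresh plate from the board, each nose first into a lane of its own, slid flat along the bed under the lamp bar until it is fully home against the back stop. Once all that is done, put the key into the key switch, turn it fully clockwise to ON, then draw it out and stand it fully back in its holder, leaving the switch ON and every plate in its place. Leave the jar, the tin and the spatula where they are.

Things in the scene. Friction and masses are not known exactly. Their poses are not given: they have to be found in the camera images.
- bench: UV-LED curing bench, fixed. Origin at table height below the middle of the lamp bar's front face; x = direction of insertion (away from the robot), y left, z up. Flat aluminium bed, top at z 12 mm, x -175 to +110, y -150 to +150 mm. At its right end a white control box, x -95 to +35, y -230 to -150, top at z 32 mm, carries the key switch.
- lamp_bar (a point): Middle of the lower front edge of the fixed grey lamp bar that spans the bed: the bar reaches from here 60 mm back (bench x 0 to 60), its underside is 14 mm above the bed (26 above the table), its top with fins 65 mm above the table; end cheeks stand at bench y +-132 to 147 mm.
- lane1 (a point): Lane 1 of 4 (1 = rightmost): point on the bed on the lane's centre line, below the lamp bar's front face, at bench y -99 mm. Lane 44 mm wide between white rails 22 mm wide and 10 mm tall, which start in round noses 23 mm before this point and end 62 mm beyond it.
- lane2 (a point): Lane 2 of 4 (1 = rightmost): point on the bed on the lane's centre line, below the lamp bar's front face, at bench y -33 mm. Lane 44 mm wide between white rails 22 mm wide and 10 mm tall, which start in round noses 23 mm before this point and end 62 mm beyond it.
- lane3 (a point): Lane 3 of 4 (1 = rightmost): point on the bed on the lane's centre line, below the lamp bar's front face, at bench y 33 mm. Lane 44 mm wide between white rails 22 mm wide and 10 mm tall, which start in round noses 23 mm before this point and end 62 mm beyond it.
- lane4 (a point): Lane 4 of 4 (1 = rightmost): point on the bed on the lane's centre line, below the lamp bar's front face, at bench y 99 mm. Lane 44 mm wide between white rails 22 mm wide and 10 mm tall, which start in round noses 23 mm before this point and end 62 mm beyond it.
- stop: Steel back stop rail across all four lanes behind the lamp bar, fixed; set anew at each start. Origin at bed height (z 12 mm) in the middle of its front face, which lies at bench x 65 to 85 mm; axes parallel to the bench's. 12 mm tall.
- switch (a joint): Key switch: upright round steel lock barrel, 34 mm across, standing 24 mm above the control box. 0 = OFF (slot along bench x), grows clockwise seen from above to 1.22 rad = ON, its end stop. Stiff (about 0.05 N m): stays where left. The key can be put in and drawn out at either end.
- keyhole (a point): Middle of the slot's mouth in the barrel's top face, 56 mm above the table, on the turning axis; x along the slot and z up (turns with the barrel). Slot 16 x 7 mm, mouth bevelled 2 mm, over 20 mm deep.
- board: Thin plywood flash-off board, fixed, 170 x 340 x 6 mm (x, y, z), on which the fresh plates lie at the start and the cured ones go. Origin at the centre of its underside.
- holder: Black key holder block, fixed, 46 x 46 x 26 mm; origin at the centre of its underside; in its top an upright slot 17 x 8 mm, long side along its x, 24 mm deep, bevelled 2 mm.
- key: Switch key, 50 g, standing in the holder. Origin at the blade's tip, z up. Blade 14 (x) x 5 (y) mm, 20 long, lowest 4 mm tapered to 10 x 3; round collar 24 across, z 20 to 24, rests on holder or barrel when fully in; flat bow 32 (x) x 10 (y) mm, z 24 to 60, to pinch across y; same turned half round. Fully in, origin 6 mm (holder) or 36 mm (barrel) above the table; 0.15 rad of play in the slot.
- balance: Laboratory balance, fixed, 290 x 200 mm and 85 mm tall with a 35 mm cup on its pan; not part of the job.
- jar: White ink jar, 56 mm across, 75 mm tall; not part of the job. Origin at the centre of its underside.
- tin: Ink tin, 68 mm across, 85 mm tall; not part of the job. Origin at the centre of its underside.
- spatula: Ink spatula with wooden handle, 200 mm long, lying flat; not part of the job.
- fresh1: Aluminium proof plate, 130 x 40 x 6 mm, 90 to 180 g. Origin at the centre of its underside, x towards its nose, 65 mm ahead (last 14 mm only 32 mm wide), z up. At its rear stands a handle 10 mm thick (x -65 to -55 mm), 34 mm wide, top 30 mm above the underside, to pinch from above across its thickness. Fresh: starts on the board, to be loaded. 2 or 3 of the 3 are there (else None).
- fresh2: Aluminium proof plate, 130 x 40 x 6 mm, 90 to 180 g. Origin at the centre of its underside, x towards its nose, 65 mm ahead (last 14 mm only 32 mm wide), z up. At its rear stands a handle 10 mm thick (x -65 to -55 mm), 34 mm wide, top 30 mm above the underside, to pinch from above across its thickness. Fresh: starts on the board, to be loaded. 2 or 3 of the 3 are there (else None).
- fresh3: Aluminium proof plate, 130 x 40 x 6 mm, 90 to 180 g. Origin at the centre of its underside, x towards its nose, 65 mm ahead (last 14 mm only 32 mm wide), z up. At its rear stands a handle 10 mm thick (x -65 to -55 mm), 34 mm wide, top 30 mm above the underside, to pinch from above across its thickness. Fresh: starts on the board, to be loaded. 2 or 3 of the 3 are there (else None).
- cured1: Aluminium proof plate, 130 x 40 x 6 mm, 90 to 180 g. Origin at the centre of its underside, x towards its nose, 65 mm ahead (last 14 mm only 32 mm wide), z up. At its rear stands a handle 10 mm thick (x -65 to -55 mm), 34 mm wide, top 30 mm above the underside, to pinch from above across its thickness. Cured: starts home in lane 1 of the bench, to be taken out. 1 or 2 of the 4 are there (else None).
- cured2: Aluminium proof plate, 130 x 40 x 6 mm, 90 to 180 g. Origin at the centre of its underside, x towards its nose, 65 mm ahead (last 14 mm only 32 mm wide), z up. At its rear stands a handle 10 mm thick (x -65 to -55 mm), 34 mm wide, top 30 mm above the underside, to pinch from above across its thickness. Cured: starts home in lane 2 of the bench, to be taken out. 1 or 2 of the 4 are there (else None).
- cured3: Aluminium proof plate, 130 x 40 x 6 mm, 90 to 180 g. Origin at the centre of its underside, x towards its nose, 65 mm ahead (last 14 mm only 32 mm wide), z up. At its rear stands a handle 10 mm thick (x -65 to -55 mm), 34 mm wide, top 30 mm above the underside, to pinch from above across its thickness. Cured: starts home in lane 3 of the bench, to be taken out. 1 or 2 of the 4 are there (else None).
- cured4: Aluminium proof plate, 130 x 40 x 6 mm, 90 to 180 g. Origin at the centre of its underside, x towards its nose, 65 mm ahead (last 14 mm only 32 mm wide), z up. At its rear stands a handle 10 mm thick (x -65 to -55 mm), 34 mm wide, top 30 mm above the underside, to pinch from above across its thickness. Cured: starts home in lane 4 of the bench, to be taken out. 1 or 2 of the 4 are there (else None).
Mind the look-alikes: they are no part of the job. Leave any green or purple look-alike of the cured3 alone.

How it is judged:
By the outcome, as a careful person would: the job done as asked, in the order asked, and still so for the second after the job is handed in, with the robot touching nothing.
Of fresh1, fresh2, fresh3 only 2 to 3 are there at a start; the rules pass over those that are not, and their reading is None.
Of cured1, cured2, cured3, cured4 only 1 to 2 are there at a start; the rules pass over those that are not, and their reading is None.
At some moment in a run one of fresh1, fresh2, fresh3 may be knocked a few centimetres aside while the robot is not near it.
It also fails if it takes over 210 s, if anything falls off the work surface, if the arm or the gripper's body presses on something with over 40 N, if the wrist force passes 120 N, or if a joint passes its speed limit or range.

## Working session

There is one attempt and no reset: what is moved stays moved. The work goes in short steps, Python scripts to look and compute and a tool call to move; the robot and the scene stay as the last step left them, time stands still between calls to the robot, and variables do not carry over. Pictures are saved under pics/ and viewed, about 12 in all and at most 16, crops included, and the job is handed in when it is done.

Besides the shell and the picture viewer there is one more tool, called after "Call:" by a JSON object that holds its "op" and its "data", one argument or row to a line. send_rows: Moves the arm, as the interface text tells. Its arguments: {"type":"object","properties":{"deltas":{"type":"array","items":{"type":"array","items":{"type":"number"}}},"force":{"type":"number"}},"required":["deltas"]}

```bash
mkdir -p pics; cat > h.py <<'E'
import numpy as np, cv2
from station import r
def snap(name,f):
    d=r.get_image(name); im=np.array(d["image"]); np.savez('pics/'+f+'.npz',im=im,fov=d["vertical_fov"],cx=d["cx"],cy=d["cy"],E=np.array(d["extrinsics"]))
    cv2.imwrite('pics/'+f+'.png',im[:,:,::-1]); return d
class Cam:
    def __init__(s,f):
        d=np.load('pics/'+f+'.npz'); s.im=d['im'];s.E=d['E'];s.cx=float(d['cx']);s.cy=float(d['cy']);s.f=200/np.tan(np.radians(float(d['fov']))/2)
    def ray(s,u,v,z):
        d=s.E[:3,:3]@np.array([(u-s.cx)/s.f,(v-s.cy)/s.f,1]);o=s.E[:3,3];return o+d*(z-o[2])/d[2]
    def px(s,p):
        q=s.E[:3,:3].T@(np.array(p)-s.E[:3,3]);return s.f*q[0]/q[2]+s.cx,s.f*q[1]/q[2]+s.cy
E
python3 - <<'E'
from h import *
for n in('scene','top'):
    d=snap(n,n+'0');print(n,d['vertical_fov'],d['cx'],d['cy'],np.round(d['extrinsics'],3).tolist(), [k for k in d])
print(r.observe())
E
```

```text
scene 55.131201685499484 310.0371386565656 200.41619769502475 [[-0.139, 0.613, -0.778, 1.454], [0.99, 0.092, -0.104, 0.033], [0.008, -0.785, -0.62, 0.775], [0.0, 0.0, 0.0, 1.0]] ['image', 'vertical_fov', 'cx', 'cy', 'extrinsics']
top 42.81191794609174 319.5144582143054 205.94288198305432 [[-0.004, -0.99, 0.142, 0.34], [-1.0, 0.005, 0.004, -0.098], [-0.004, -0.142, -0.99, 1.593], [0.0, 0.0, 0.0, 1.0]] ['image', 'vertical_fov', 'cx', 'cy', 'extrinsics']
{'clock': 0.1, 'joint_pos': array([-1.40033687e+00,  1.81445059e-01,  1.60788789e+00,  5.70803558e-07,
        1.35378118e+00, -2.06314322e-01]), 'joint_vel': array([-4.98532344e-05, -1.30809883e-03, -2.14226684e-04,  6.58243047e-04,
       -1.00065779e-03, -1.23415617e-04]), 'joint_efforts': array([-2.33288010e-04, -4.34822416e+01, -3.42693794e+01,  7.03160162e-02,
        3.40215478e-02, -3.82391693e-05]), 'tcp_pos': array([ 0.2114832 , -0.53419338,  0.23792214]), 'orientation': array([[ 3.67922161e-01, -9.29856557e-01, -2.57545871e-04],
       [-9.29855401e-01, -3.67922119e-01,  1.49951606e-03],
       [-1.48909166e-03, -3.12224771e-04, -9.99998843e-01]]), 'wrist_force': array([-0.23807065, -0.4530017 , -0.5488322 ]), 'ft_torque': array([-1.70267478e-05,  1.26364866e-02,  3.60002592e-02]), 'gripper_width': 0.08779238441583116}
```

View pics/top0.png

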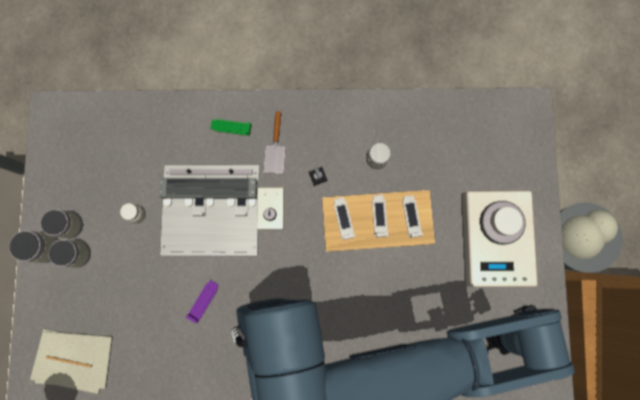

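View pics/scene0.png

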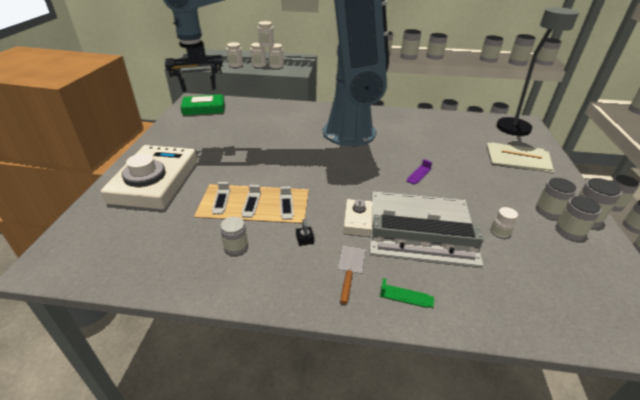

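The top view shows the bench at left (around 210,215), with two handles in front of the lamp bar at about (199,210) and (241,210). The control box is at (270,208), the holder at (318,176), and the board with three fresh plates at (344,218), (380,215) and (413,215). The look-alikes are green at (231,127) and purple at (202,300).

```bash
python3 - <<'E'
from h import *
c=Cam('top0')
im=c.im[:,:,::-1]
a=cv2.resize(im[155:265,150:340],None,fx=4,fy=4,interpolation=cv2.INTER_CUBIC)
cv2.imwrite('pics/a.png',a)
b=cv2.resize(im[155:265,310:450],None,fx=5,fy=5,interpolation=cv2.INTER_CUBIC)
cv2.imwrite('pics/b.png',b)
# base pixel, rough locs
print(c.px([0,0,0]))
for n,u,v,z in [('benchFL',161,254,.012),('benchFR',257,254,.012),('holder',318,176,.026),('barrel',270,213,.056),('board',379,220,.006)]:
    print(n,np.round(c.ray(u,v,z),3))
E
```

```text
(np.float64(289.63838869042735), np.float64(394.21293850650636))
benchFL [0.42  0.399 0.012]
benchFR [0.419 0.102 0.012]
holder [ 0.66  -0.088  0.026]
barrel [0.54  0.058 0.056]
board [ 0.523 -0.278  0.006]
```

View pics/a.png

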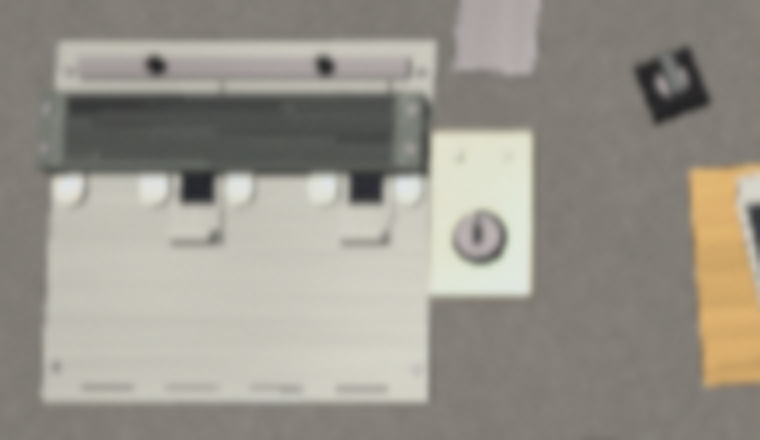

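View pics/b.png

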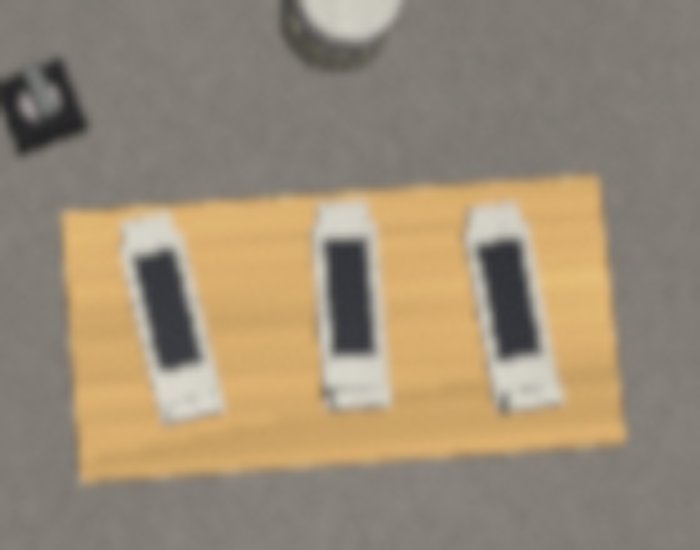

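The bench crop shows five rail noses at crop x = 69, 153, 239, 322 and 408. That puts the cured plates in lanes 3 and 1 (windows at 198 and 366) and leaves lanes 2 and 4 free. The board crop shows three fresh plates, with handles at the near end and noses away.

```bash
cat > m.py <<'E'
from h import *
K=6
def up(c,x0,y0,x1,y1): return cv2.resize(c.im[y0:y1,x0:x1],None,fx=K,fy=K,interpolation=cv2.INTER_CUBIC)
def topx(p,x0,y0): return (np.array(p,float)+.5)/K-.5+np.array([x0,y0])
def rects(c,mask,x0,y0,z,amin):
    out=[]
    for cn in cv2.findContours(mask.astype(np.uint8),cv2.RETR_EXTERNAL,cv2.CHAIN_APPROX_NONE)[0]:
        if cv2.contourArea(cn)<amin*K*K: continue
        w=np.array([c.ray(*q,z)[:2] for q in topx(cn[:,0],x0,y0)])
        (cx,cy),(a,b),t=cv2.minAreaRect((w*1000).astype(np.float32))
        if a<b: a,b,t=b,a,t+90
        out.append((round(cx,1),round(cy,1),round(a,1),round(b,1),round((t+90)%180-90,2)))
    return sorted(out,key=lambda o:-o[1])
def plates(c,x0=318,y0=180,x1=440,y1=256):
    im=up(c,x0,y0,x1,y1).astype(int)
    sat=im.max(2)-im.min(2); v=im.max(2)
    return rects(c,v<110,x0,y0,.012,30), rects(c,(sat<50)&(v>100)|(v<100),x0,y0,.012,200), rects(c,sat>45,x0,y0,.006,2000)
E
python3 - <<'E'
from m import *
c=Cam('top0')
for l in plates(c): print(l)
# holder
im=up(c,300,160,336,192).astype(int); print('holder',rects(c,im.max(2)<75,300,160,.026,30))
# bed edges
g=cv2.cvtColor(c.im,cv2.COLOR_RGB2GRAY).astype(float)
def edge(line): # subpixel crossing of half level
    a,b=line[:3].mean(),line[-3:].mean();h=(a+b)/2;s=np.sign(b-a)
    for i in range(len(line)-1):
        if (line[i]-h)*s<=0<(line[i+1]-h)*s: return i+(h-line[i])/(line[i+1]-line[i])
    return np.nan
F=np.array([c.ray(u,249+edge(g[249:262,u]),.012)[:2] for u in range(168,252)])
L=np.array([c.ray(154+edge(g[v,154:169]),v,.012)[:2] for v in range(215,250)])
R=np.array([c.ray(251+edge(g[v,251:264]),v,.012)[:2] for v in range(233,251)])
for n,A in(('front',F),('left',L),('right',R)):
    A=A[~np.isnan(A).any(1)]; vx,vy,x,y=cv2.fitLine(A.astype(np.float32),cv2.DIST_HUBER,0,.001,.001).ravel(); print(n,np.degrees(np.arctan2(vy,vx)).round(2),round(x,4),round(y,4),len(A))
# rail noses: bright blobs
im=up(c,158,190,262,212).astype(int); m=im.min(2)>222
print('noses',rects(c,m,158,190,.022,5))
# box and barrel
im=up(c,256,180,290,235).astype(int)
print('box',rects(c,im.min(2)>195,256,180,.032,100))
x=cv2.HoughCircles(cv2.GaussianBlur(up(c,250,195,290,235)[:,:,1],(0,0),3),cv2.HOUGH_GRADIENT,1,100,param1=60,param2=15,minRadius=25,maxRadius=48)
print('barrel',[ (np.round(c.ray(*topx(q[:2],250,195),.056),4),q[2]/K) for q in x[0]] if x is not None else None)
E
```

```text
[(643.0, -101.7, 31.0, 17.1, 89.71), (534.2, -165.2, 71.4, 25.0, 12.36), (541.6, -278.6, 70.2, 24.5, 3.27), (540.1, -378.5, 71.4, 25.9, 9.49)]
[(531.5, -277.6, 383.8, 238.3, 89.71)]
[(523.2, -274.1, 342.8, 173.4, -86.3)]
holder [(660.3, -86.3, 47.3, 45.3, 21.32)]
front 89.86 0.4155 0.2749 84
left 0.05 0.4839 0.402 35
right 0.21 0.4582 0.1038 18
noses [(583.1, 384.3, 10.3, 6.8, 89.71), (583.5, 318.3, 12.5, 5.3, 89.71), (583.0, 251.0, 10.5, 7.0, 81.53), (581.1, 120.5, 11.5, 8.4, -77.98)]
box [(559.0, 64.3, 122.4, 80.2, -0.63)]
barrel [(array([0.5384, 0.0609, 0.056 ]), np.float32(7.0333333))]
```

Call:
{"op": "send_rows", "data": {
  "deltas": [
    [0.0185,0.0254,-0.0085,0,0,0.1007,1],
    [0.0185,0.0254,-0.0085,0,0,0.1007,1],
    [0.0185,0.0254,-0.0085,0,0,0.1007,1],
    [0.0185,0.0254,-0.0085,0,0,0.1007,1],
    [0.0185,0.0254,-0.0085,0,0,0.1007,1],
    [0.0185,0.0254,-0.0085,0,0,0.1007,1],
    [0.0185,0.0254,-0.0085,0,0,0.1007,1]
  ],
  "force": 50
}}

```text
clock: 0.68
tcp_pos: [0.3416, -0.3553, 0.1785]
orientation: [[0.885, -0.466, -0.0], [-0.466, -0.885, 0.0], [-0.0, -0.0, -1.0]]
wrist_force: [0.2, -0.3, -0.1]
gripper_width: 0.0882
```

Call:
{"op": "send_rows", "data": {
  "deltas": [
    [0.0185,0.0254,-0.0085,0,0,0.1007,0.6],
    [0.0185,0.0254,-0.0085,0,0,0.1007,0.6],
    [0.0185,0.0254,-0.0085,0,0,0.1007,0.6],
    [0.0185,0.0254,-0.0085,0,0,0.1007,0.6],
    [0.0185,0.0254,-0.0085,0,0,0.1007,0.6],
    [0.0185,0.0254,-0.0085,0,0,0.1007,0.6],
    [0.0185,0.0254,-0.0085,0,0,0.1007,0.6],
    [0,0,0,0,0,0,0.6]
  ]
}}

```text
clock: 1.35
tcp_pos: [0.4714, -0.1744, 0.1178]
orientation: [[0.975, 0.223, -0.002], [0.223, -0.975, 0.003], [-0.001, -0.004, -1.0]]
wrist_force: [0.1, 1.4, -0.3]
gripper_width: 0.0531
```

Call:
{"op": "send_rows", "data": {
  "deltas": [
    [0,0,-0.025,0,0,0,0.6],
    [0,0,-0.025,0,0,0,0.6],
    [0,0,-0.02,0,0,0,0.6],
    [0,0,-0.015,0,0,0,0.6],
    [0,0,-0.01,0,0,0,0.6],
    [0,0,0,0,0,0,0.6],
    [0,0,0,0,0,0,0.6]
  ]
}}

```text
clock: 1.93
tcp_pos: [0.4703, -0.1793, 0.0246]
orientation: [[0.977, 0.213, -0.001], [0.213, -0.977, 0.0], [-0.001, -0.001, -1.0]]
wrist_force: [0.2, 0.7, 0.4]
gripper_width: 0.0531
```

```bash
python3 - <<'E'
from h import *
d=snap('scene','s1');c=Cam('s1')
o=r.observe();print(o['tcp_pos'],o['orientation'][:,0],o['wrist_force'])
u,v=c.px(o['tcp_pos']);u,v=int(u),int(v);print(u,v)
cv2.imwrite('pics/s1c.png',cv2.resize(c.im[v-40:v+40,u-50:u+50,::-1],None,fx=6,fy=6,interpolation=cv2.INTER_CUBIC))
E
```

```text
[ 0.47087676 -0.17963651  0.02534185] [9.76954122e-01 2.13448913e-01 4.52702455e-04] [-1.2607257   0.08352677  0.27824346]
285 189
```

View pics/s1c.png

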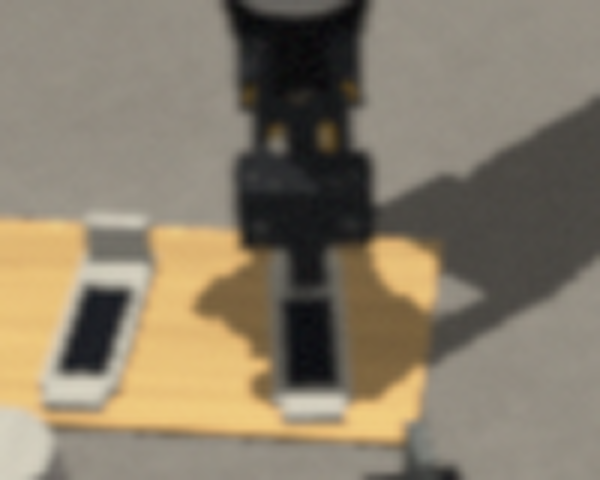

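The gripper is centred on fresh plate 1 and aligned with it, at about crop (312,270). I'll lower it and grip.

Call:
{"op": "send_rows", "data": {
  "deltas": [
    [0,0,-0.0105,0,0,0,0.6],
    [0,0,0,0,0,0,0.3],
    [0,0,0,0,0,0,0.0],
    [0,0,0,0,0,0,0],
    [0,0,0,0,0,0,0],
    [0,0,0,0,0,0,0],
    [0,0,0,0,0,0,0]
  ]
}}

```text
clock: 2.57
tcp_pos: [0.4708, -0.1791, 0.0144]
orientation: [[0.977, 0.214, 0.0], [0.214, -0.977, -0.0], [0.0, 0.0, -1.0]]
wrist_force: [0.1, 0.5, -0.4]
gripper_width: 0.0149
```

```bash
python3 - <<'E'
from h import *
o=r.observe();print(o)
E
```

```text
{'clock': 2.5667, 'joint_pos': array([-5.99664198e-01,  3.56036260e-01,  1.91876315e+00, -2.77495480e-05,
        8.66345938e-01, -8.15551152e-01]), 'joint_vel': array([-0.00056959,  0.00043953,  0.00322743,  0.00057302,  0.0001446 ,
        0.00026996]), 'joint_efforts': array([-3.83436098e-03, -4.15266216e+01, -2.37684631e+01,  3.15520994e-02,
        6.57291594e-02,  2.81175198e-04]), 'tcp_pos': array([ 0.47075347, -0.1791387 ,  0.01444908]), 'orientation': array([[ 9.76782880e-01,  2.14231365e-01,  3.57329378e-04],
       [ 2.14231465e-01, -9.76782886e-01, -2.69899165e-04],
       [ 2.91212354e-04,  3.40184080e-04, -9.99999900e-01]]), 'wrist_force': array([ 0.12009351,  0.47476769, -0.39678142]), 'ft_torque': array([-0.03903305, -0.09454197,  0.01175713]), 'gripper_width': 0.014937790531440434}
```

Call:
{"op": "send_rows", "data": {
  "deltas": [
    [0,0,0,0,0,0,0],
    [0,0,0,0,0,0,0],
    [0,0,0.01,0,0,0,0],
    [0,0,0.02,0,0,0,0],
    [0,0,0.03,0,0,0,0],
    [0,0,0.03,0,0,0,0],
    [0,0,0.026,0,0,0,0]
  ]
}}

```text
clock: 3.15
tcp_pos: [0.4706, -0.179, 0.1324]
orientation: [[0.977, 0.214, 0.0], [0.214, -0.977, -0.0], [0.0, 0.0, -1.0]]
wrist_force: [1.0, 0.0, -1.7]
gripper_width: 0.0094
```

Call:
{"op": "send_rows", "data": {
  "deltas": [
    [-0.0036,0.0332,0,0,0,-0.018,0],
    [-0.0036,0.0332,0,0,0,-0.018,0],
    [-0.0036,0.0332,0,0,0,-0.018,0],
    [-0.0036,0.0332,0,0,0,-0.018,0],
    [-0.0036,0.0332,0,0,0,-0.018,0],
    [-0.0036,0.0332,0,0,0,-0.018,0],
    [-0.0036,0.0332,0,0,0,-0.018,0],
    [-0.0036,0.0332,0,0,0,-0.018,0]
  ]
}}

```text
clock: 3.82
tcp_pos: [0.4412, 0.0881, 0.1309]
orientation: [[0.998, 0.071, 0.001], [0.071, -0.998, -0.0], [0.001, 0.0, -1.0]]
wrist_force: [0.9, -0.6, -1.5]
gripper_width: 0.0096
```

Call:
{"op": "send_rows", "data": {
  "deltas": [
    [-0.0036,0.0332,0,0,0,-0.018,0],
    [-0.0036,0.0332,0,0,0,-0.018,0],
    [-0.0036,0.0332,0,0,0,-0.018,0],
    [-0.0036,0.0332,0,0,0,-0.018,0],
    [0,0,-0.03,0,0,0,0],
    [0,0,-0.03,0,0,0,0],
    [0,0,-0.025,0,0,0,0],
    [0,0,0,0,0,0,0]
  ]
}}

```text
clock: 4.48
tcp_pos: [0.4233, 0.2187, 0.0413]
orientation: [[1.0, 0.001, -0.008], [0.001, -1.0, -0.002], [-0.008, 0.002, -1.0]]
wrist_force: [-1.9, 0.4, -0.7]
gripper_width: 0.0099
```

```bash
python3 - <<'E'
from h import *
d=snap('scene','s2');c=Cam('s2');snap('top','t2');t=Cam('t2')
o=r.observe();print(o['tcp_pos'],o['orientation'][:,0],o['wrist_force'],o['gripper_width'])
u,v=map(int,c.px([.55,.23,.02]))
a=cv2.resize(c.im[v-60:v+60,u-80:u+80,::-1],None,fx=5,fy=5,interpolation=cv2.INTER_CUBIC)
u,v=map(int,t.px([.52,.25,.02]))
b=cv2.resize(t.im[v-45:v+45,u-60:u+60,::-1],None,fx=6,fy=6,interpolation=cv2.INTER_CUBIC)
cv2.imwrite('pics/s2c.png',a);cv2.imwrite('pics/t2c.png',b)
E
```

```text
[0.42671053 0.21921654 0.04525277] [ 9.99997732e-01 -1.55799183e-04 -2.12420860e-03] [ 0.51483414 -0.20713041 -0.23507686] 0.00944679534547305
```

View pics/s2c.png

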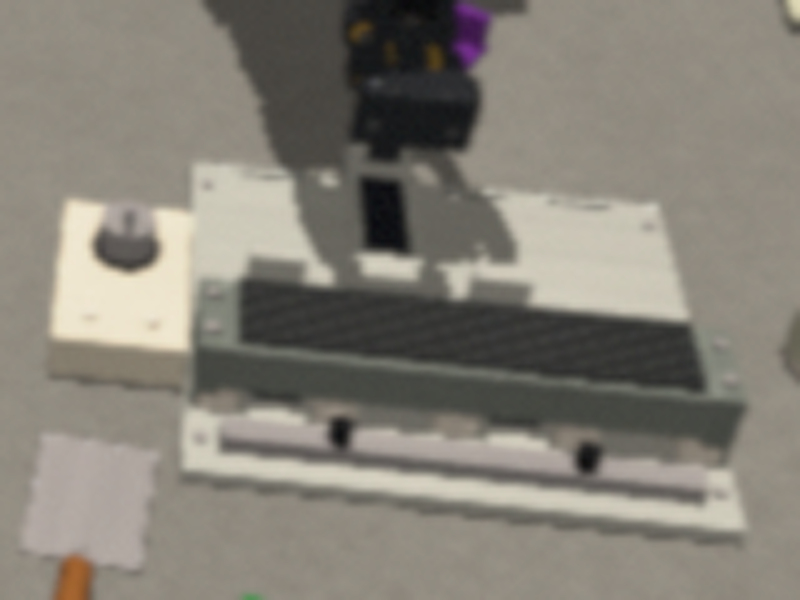

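The plate is held level over the bed, with its patch at about crop (385,215) and its nose at (390,265), pointing toward lane 2.

```bash
cat >> m.py <<'E'
def held(f,zplate,x,y,name='scene'):
    """patch rect of held/lying plate near (x,y), plate top height zplate, scene view"""
    c=Cam(f);u,v=map(int,c.px([x,y,zplate]));x0,y0=u-16,v-16
    im=up(c,x0,y0,u+16,v+16).astype(int)
    return rects(c,im.max(2)<70,x0,y0,zplate,15)
E
python3 - <<'E'
from m import *
print(held('s2',.0427,.495,.2195))
c=Cam('s2');
for z in (.0427,): print(c.E[:3,3])
# same measure on s1-like: fresh plates 2,3 lying, scene0 vs top0
print([held('scene0',.012,x,y) for x,y in((.534,-.165),(.5416,-.2786),(.540,-.3785))])
E
```

```text
[(419.7, 237.2, 79.9, 35.3, -81.39), (493.0, 216.1, 74.2, 27.8, 0.04)]
[1.45368175 0.03303137 0.7746333 ]
[[(533.0, -166.6, 67.1, 22.3, 14.48)], [(540.8, -280.5, 66.6, 22.2, 3.13)], [(538.2, -380.1, 65.5, 22.4, 8.54)]]
```

```bash
python3 - <<'E'
from m import *
c=Cam('scene0');g=cv2.cvtColor(c.im,cv2.COLOR_RGB2GRAY).astype(float)
def cross(p,q,n=60):
    P=np.linspace(p,q,n).astype(np.float32); l=cv2.remap(g.astype(np.float32),P[None,:,0].copy(),P[None,:,1].copy(),cv2.INTER_LINEAR).ravel()
    i=np.argmax(np.abs(np.gradient(cv2.GaussianBlur(l[None],(0,0),3).ravel()))); return P[i]
for x in (.43,.45,.47,.485):
    out=[]
    for y in(.1025,.4025):
        e=cross(c.px([x,y-.012,.012]),c.px([x,y+.012,.012])); out.append(round(c.ray(*e,.012)[1],4))
    print(x,out,np.mean(out))
for y in (.15,.25,.35):
    e=cross(c.px([.40,y,.012]),c.px([.43,y,.012]));print('front',c.ray(*e,.012)[0])
E
```

```text
0.43 [np.float64(0.1015), np.float64(0.3999)] 0.2507
0.45 [np.float64(0.1019), np.float64(0.3999)] 0.2509
0.47 [np.float64(0.1031), np.float64(0.4011)] 0.2521
0.485 [np.float64(0.1015), np.float64(0.3999)] 0.2507
front 0.42750007081545416
front 0.41843712428258817
front 0.4164103612117067
```

Call:
{"op": "send_rows", "data": {
  "deltas": [
    [0,0.0018,-0.012,0,0,0,0],
    [0,0,-0.008,0,0,0,0],
    [0,0,-0.004,0,0,0,0],
    [0,0,-0.0008,0,0,0,0],
    [0,0,0,0,0,0,0],
    [0,0,0,0,0,0,0]
  ]
}}

```text
clock: 5.08
tcp_pos: [0.4279, 0.2212, 0.0211]
orientation: [[1.0, -0.0, 0.001], [-0.0, -1.0, 0.0], [0.001, -0.0, -1.0]]
wrist_force: [-0.1, -0.5, -0.4]
gripper_width: 0.0094
```

Call:
{"op": "send_rows", "data": {
  "deltas": [
    [0.008,0,0,0,0,0,0],
    [0.01,0,0,0,0,0,0],
    [0.01,0,0,0,0,0,0],
    [0.006,0,0,0,0,0,0],
    [0,0,0,0,0,0,0]
  ]
}}

```text
clock: 5.5
tcp_pos: [0.4638, 0.2211, 0.0208]
orientation: [[1.0, -0.001, 0.002], [-0.001, -1.0, 0.0], [0.002, -0.0, -1.0]]
wrist_force: [-0.1, -0.1, -1.9]
gripper_width: 0.0093
```

Call:
{"op": "send_rows", "data": {
  "deltas": [
    [0.01,0,0,0,0,0,0],
    [0.012,0,0,0,0,0,0],
    [0.012,0,0,0,0,0,0],
    [0.012,0,0,0,0,0,0],
    [0.008,0,0,0,0,0,0],
    [0,0,0,0,0,0,0]
  ]
}}

```text
clock: 6.0
tcp_pos: [0.517, 0.2208, 0.0205]
orientation: [[1.0, -0.001, 0.001], [-0.001, -1.0, -0.0], [0.001, 0.0, -1.0]]
wrist_force: [1.1, -1.0, -1.2]
gripper_width: 0.0096
```

Call:
{"op": "send_rows", "data": {
  "deltas": [
    [0.003,0,0,0,0,0,0],
    [0.003,0,0,0,0,0,0],
    [0.003,0,0,0,0,0,0],
    [0.002,0,0,0,0,0,0]
  ]
}}

```text
clock: 6.33
tcp_pos: [0.5251, 0.221, 0.0204]
orientation: [[1.0, -0.0, -0.002], [-0.0, -1.0, -0.001], [-0.002, 0.001, -1.0]]
wrist_force: [-5.4, -2.0, 6.0]
gripper_width: 0.0093
```

Call:
{"op": "send_rows", "data": {
  "deltas": [
    [0,0,0,0,0,0,0],
    [0,0,0,0,0,0,0]
  ]
}}

```text
clock: 6.5
tcp_pos: [0.5257, 0.221, 0.0204]
orientation: [[1.0, -0.0, -0.001], [-0.0, -1.0, -0.0], [-0.001, 0.0, -1.0]]
wrist_force: [-3.6, -2.4, 4.7]
gripper_width: 0.0098
```

Call:
{"op": "send_rows", "data": {
  "deltas": [
    [0.001,0,0,0,0,0,0],
    [0.001,0,0,0,0,0,0],
    [0,0,0,0,0,0,0]
  ]
}}

```text
clock: 6.75
tcp_pos: [0.5276, 0.221, 0.0204]
orientation: [[1.0, -0.0, -0.001], [-0.0, -1.0, -0.0], [-0.001, 0.0, -1.0]]
wrist_force: [-4.1, -2.8, 5.6]
gripper_width: 0.0097
```

Call:
{"op": "send_rows", "data": {
  "deltas": [
    [0.002,-0.0005,0.0003,0,0,0,0],
    [0.002,0,0,0,0,0,0],
    [0.002,0,0,0,0,0,0],
    [0,0,0,0,0,0,0]
  ]
}}

```text
clock: 7.08
tcp_pos: [0.5349, 0.2206, 0.0205]
orientation: [[1.0, -0.0, 0.001], [-0.0, -1.0, 0.0], [0.001, -0.0, -1.0]]
wrist_force: [0.7, -1.3, -0.8]
gripper_width: 0.0094
```

Call:
{"op": "send_rows", "data": {
  "deltas": [
    [0.001,0,0,0,0,0,0],
    [0.001,0,0,0,0,0,0],
    [0.001,0,0,0,0,0,0],
    [0,0,0,0,0,0,0]
  ]
}}

```text
clock: 7.42
tcp_pos: [0.5376, 0.2206, 0.0207]
orientation: [[1.0, -0.0, 0.0], [-0.0, -1.0, 0.0], [0.0, -0.0, -1.0]]
wrist_force: [0.2, -1.3, -1.3]
gripper_width: 0.0097
```

Call:
{"op": "send_rows", "data": {
  "deltas": [
    [0.001,0,0,0,0,0,0],
    [0.001,0,0,0,0,0,0],
    [0.001,0,0,0,0,0,0],
    [0,0,0,0,0,0,0]
  ]
}}

```text
clock: 7.75
tcp_pos: [0.5407, 0.2206, 0.0208]
orientation: [[1.0, -0.0, 0.0], [-0.0, -1.0, 0.0], [0.0, -0.0, -1.0]]
wrist_force: [-0.0, -1.3, -1.6]
gripper_width: 0.0096
```

Call:
{"op": "send_rows", "data": {
  "deltas": [
    [0.001,0,0,0,0,0,0],
    [0.001,0,0,0,0,0,0],
    [0.001,0,-0.0002,0,0,0,0],
    [0,0,0,0,0,0,0]
  ]
}}

```text
clock: 8.08
tcp_pos: [0.5431, 0.2207, 0.0204]
orientation: [[1.0, -0.0, -0.001], [-0.0, -1.0, 0.0], [-0.001, -0.0, -1.0]]
wrist_force: [-3.6, -1.7, 0.3]
gripper_width: 0.0095
```

Call:
{"op": "send_rows", "data": {
  "deltas": [
    [0.001,0,0,0,0,0,0],
    [0.001,0,0,0,0,0,0],
    [0.001,0,0,0,0,0,0],
    [0,0,0,0,0,0,0]
  ]
}}

```text
clock: 8.42
tcp_pos: [0.543, 0.2207, 0.0204]
orientation: [[1.0, 0.0, -0.007], [0.0, -1.0, -0.001], [-0.007, 0.001, -1.0]]
wrist_force: [-14.4, -2.0, 10.7]
gripper_width: 0.0096
```

Call:
{"op": "send_rows", "data": {
  "deltas": [
    [0.001,0,0,0,0,0,0],
    [0.001,0,0,0,0,0,0],
    [0.001,0,0,0,0,0,0],
    [0,0,0,0,0,0,0]
  ]
}}

```text
clock: 8.75
tcp_pos: [0.543, 0.2207, 0.0203]
orientation: [[1.0, 0.001, -0.014], [0.001, -1.0, -0.002], [-0.014, 0.002, -1.0]]
wrist_force: [-26.3, -3.1, 22.5]
gripper_width: 0.0096
```

Call:
{"op": "send_rows", "data": {
  "deltas": [
    [-0.0065,0,0,0,0,0,0],
    [0,0,0,0,0,0,0],
    [0,0,0,0,0,0,0.3],
    [0,0,0,0,0,0,0.3],
    [0,0,0,0,0,0,0.3],
    [0,0,0,0,0,0,0.3]
  ]
}}

```text
clock: 9.25
tcp_pos: [0.5436, 0.2208, 0.0207]
orientation: [[1.0, -0.0, 0.001], [-0.0, -1.0, 0.0], [0.001, -0.0, -1.0]]
wrist_force: [-0.1, 0.6, -0.2]
gripper_width: 0.0263
```

Call:
{"op": "send_rows", "data": {
  "deltas": [
    [0,0,0.015,0,0,0,0.3],
    [0,0,0.03,0,0,0,0.3],
    [0,0,0.04,0,0,0,0.3],
    [0,0,0.025,0,0,0,0.3],
    [-0.01,-0.03,0,0,0,0,0.6],
    [-0.01,-0.035,0,0,0,0,0.6],
    [-0.01,-0.038,0,0,0,0,0.6],
    [-0.01,-0.038,0,0,0,0,0.6]
  ]
}}

```text
clock: 9.92
tcp_pos: [0.5027, 0.0786, 0.1309]
orientation: [[1.0, 0.001, 0.001], [0.001, -1.0, -0.0], [0.001, 0.0, -1.0]]
wrist_force: [0.9, -0.1, -0.3]
gripper_width: 0.0509
```

```bash
python3 - <<'E'
from m import *
snap('top','t3');snap('scene','s3');o=r.observe();print(o['clock'],o['tcp_pos'],o['gripper_width'],o['wrist_force'])
for l in plates(Cam('t3')): print(l)
print([held('s3',.012,x,y) for x,y in((.5416,-.2786),(.540,-.3785))])
t=Cam('t3');cv2.imwrite('pics/t3c.png',cv2.resize(t.im[155:265,150:450,::-1],None,fx=2.6,fy=2.6,interpolation=cv2.INTER_CUBIC))
E
```

```text
10.0167 [0.50220288 0.07545236 0.13057543] 0.052919697562295 [0.77083164 0.94377359 0.33238096]
[(643.0, -102.0, 31.5, 17.1, 89.71), (541.7, -278.6, 70.3, 24.5, 3.27), (540.1, -378.5, 71.4, 26.0, 9.49)]
[(531.5, -277.6, 383.8, 238.3, 89.71)]
[(523.2, -274.1, 342.8, 173.4, -86.28)]
[[(540.8, -280.4, 66.6, 22.0, 3.13)], [(538.2, -380.0, 65.6, 22.2, 8.29)]]
```

View pics/t3c.png

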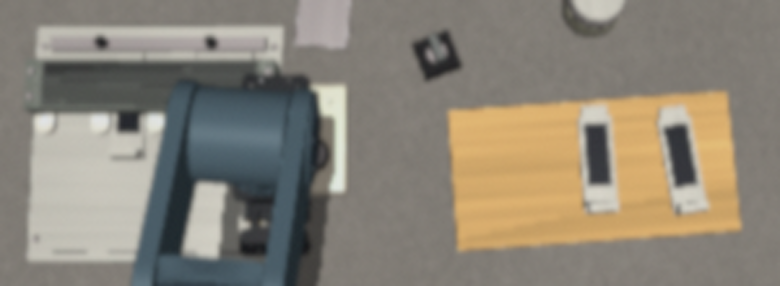

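All three checks agree: fresh plates 2 and 3 haven't moved on the board, at crop (598,155) and (680,155). Cured plate 3 is still in its lane at (128,125).

Call:
{"op": "send_rows", "data": {
  "deltas": [
    [-0.0027,-0.0358,0,0,0,0.0057,0.6],
    [-0.0027,-0.0358,0,0,0,0.0057,0.6],
    [-0.0027,-0.0358,0,0,0,0.0057,0.6],
    [-0.0027,-0.0358,0,0,0,0.0057,0.6],
    [-0.0027,-0.0358,0,0,0,0.0057,0.6],
    [-0.0027,-0.0358,0,0,0,0.0057,0.6],
    [-0.0027,-0.0358,0,0,0,0.0057,0.6],
    [-0.0027,-0.0358,0,0,0,0.0057,0.6]
  ]
}}

```text
clock: 10.68
tcp_pos: [0.4817, -0.2082, 0.1307]
orientation: [[0.999, 0.046, 0.001], [0.046, -0.999, -0.0], [0.001, 0.0, -1.0]]
wrist_force: [1.7, -0.4, 0.3]
gripper_width: 0.0526
```

Call:
{"op": "send_rows", "data": {
  "deltas": [
    [-0.0027,-0.0358,0,0,0,0.0057,0.6],
    [-0.0027,-0.0358,0,0,0,0.0057,0.6],
    [0,0,-0.03,0,0,0,0.6],
    [0,0,-0.03,0,0,0,0.6],
    [0,0,-0.025,0,0,0,0.6],
    [0,0,0,0,0,0,0.6],
    [0,0,0,0,0,0,0.6],
    [0,0,0,0,0,0,0.6]
  ]
}}

```text
clock: 11.35
tcp_pos: [0.4771, -0.2787, 0.0468]
orientation: [[0.998, 0.057, 0.001], [0.057, -0.998, -0.001], [0.001, 0.001, -1.0]]
wrist_force: [0.2, -0.3, -0.6]
gripper_width: 0.0529
```

Call:
{"op": "send_rows", "data": {
  "deltas": [
    [-0.001,-0.0045,-0.015,0,0,0,0.6],
    [0,0,-0.0172,0,0,0,0.6],
    [0,0,0,0,0,0,0.3],
    [0,0,0,0,0,0,0.0],
    [0,0,0,0,0,0,0],
    [0,0,0,0,0,0,0],
    [0,0,0,0,0,0,0],
    [0,0,0,0,0,0,0]
  ]
}}

```text
clock: 12.02
tcp_pos: [0.4754, -0.2832, 0.0142]
orientation: [[0.998, 0.057, 0.001], [0.057, -0.998, -0.001], [0.001, 0.001, -1.0]]
wrist_force: [0.3, 0.3, 0.5]
gripper_width: 0.0148
```

Call:
{"op": "send_rows", "data": {
  "deltas": [
    [0,0,0,0,0,0,0],
    [0,0,0.01,0,0,0,0],
    [0,0,0.02,0,0,0,0],
    [0,0,0.03,0,0,0,0],
    [0,0,0.03,0,0,0,0],
    [0,0,0.026,0,0,0,0]
  ]
}}

```text
clock: 12.52
tcp_pos: [0.4747, -0.2828, 0.1314]
orientation: [[0.998, 0.057, 0.0], [0.057, -0.998, -0.0], [-0.0, 0.0, -1.0]]
wrist_force: [0.3, -1.2, -0.8]
gripper_width: 0.0097
```

Call:
{"op": "send_rows", "data": {
  "deltas": [
    [-0.0028,0.0374,0,0,0,-0.0034,0],
    [-0.0028,0.0374,0,0,0,-0.0034,0],
    [-0.0028,0.0374,0,0,0,-0.0034,0],
    [-0.0028,0.0374,0,0,0,-0.0034,0],
    [-0.0028,0.0374,0,0,0,-0.0034,0],
    [-0.0028,0.0374,0,0,0,-0.0034,0],
    [-0.0028,0.0374,0,0,0,-0.0034,0],
    [-0.0028,0.0374,0,0,0,-0.0034,0]
  ]
}}

```text
clock: 13.18
tcp_pos: [0.4518, 0.018, 0.1299]
orientation: [[1.0, 0.029, 0.0], [0.029, -1.0, -0.0], [0.0, 0.0, -1.0]]
wrist_force: [1.1, 0.8, -1.4]
gripper_width: 0.0096
```

Call:
{"op": "send_rows", "data": {
  "deltas": [
    [-0.0028,0.0374,0,0,0,-0.0034,0],
    [-0.0028,0.0374,0,0,0,-0.0034,0],
    [-0.0028,0.0374,0,0,0,-0.0034,0],
    [-0.0028,0.0374,0,0,0,-0.0034,0],
    [-0.0028,0.0374,0,0,0,-0.0034,0],
    [-0.0028,0.0374,0,0,0,-0.0034,0],
    [-0.0028,0.0374,0,0,0,-0.0034,0],
    [-0.0028,0.0374,0,0,0,-0.0034,0]
  ]
}}

```text
clock: 13.85
tcp_pos: [0.4293, 0.3174, 0.1298]
orientation: [[1.0, 0.002, -0.0], [0.002, -1.0, -0.0], [-0.0, 0.0, -1.0]]
wrist_force: [2.0, 1.0, -1.1]
gripper_width: 0.0097
```

Call:
{"op": "send_rows", "data": {
  "deltas": [
    [-0.0028,0.0374,0,0,0,-0.0034,0],
    [0,0,-0.03,0,0,0,0],
    [0,0,-0.03,0,0,0,0],
    [0,0,-0.025,0,0,0,0],
    [0,0,0,0,0,0,0],
    [0,0,0,0,0,0,0],
    [0,0,0,0,0,0,0],
    [0,0,0,0,0,0,0]
  ]
}}

```text
clock: 14.52
tcp_pos: [0.4289, 0.3535, 0.0466]
orientation: [[1.0, -0.001, 0.003], [-0.001, -1.0, 0.002], [0.003, -0.002, -1.0]]
wrist_force: [0.6, 0.5, -0.9]
gripper_width: 0.0095
```

```bash
python3 - <<'E'
from m import *
snap('scene','s4');o=r.observe();p=o['tcp_pos'];print(p,o['orientation'][:,0],o['wrist_force'])
print(held('s4',p[2]-.0025,p[0]+.066,p[1]), 'want y', 251+99)
E
```

```text
[0.42889299 0.35349893 0.04656754] [ 0.99999347 -0.00143325  0.00331609] [ 0.29172238  0.54322865 -1.90015342]
[(420.3, 380.8, 74.5, 31.7, -81.4), (491.7, 353.1, 72.4, 28.0, 0.09)] want y 350
```

Call:
{"op": "send_rows", "data": {
  "deltas": [
    [0,-0.0028,-0.012,0,0,0,0],
    [0,0,-0.008,0,0,0,0],
    [0,0,-0.004,0,0,0,0],
    [0,0,-0.0014,0,0,0,0],
    [0,0,0,0,0,0,0],
    [0,0,0,0,0,0,0]
  ]
}}

```text
clock: 15.07
tcp_pos: [0.4268, 0.3496, 0.0198]
orientation: [[1.0, -0.001, -0.002], [-0.001, -1.0, -0.001], [-0.002, 0.001, -1.0]]
wrist_force: [-6.7, -6.0, 16.2]
gripper_width: 0.0096
```

Call:
{"op": "send_rows", "data": {
  "deltas": [
    [0.008,0,0,0,0,0,0],
    [0.01,0,0,0,0,0,0],
    [0.01,0,0,0,0,0,0],
    [0.006,0,0,0,0,0,0],
    [0,0,0,0,0,0,0]
  ]
}}

```text
clock: 15.48
tcp_pos: [0.4626, 0.3506, 0.0199]
orientation: [[1.0, -0.001, 0.001], [-0.001, -1.0, 0.001], [0.001, -0.001, -1.0]]
wrist_force: [-0.3, -0.2, 7.7]
gripper_width: 0.0095
```

Call:
{"op": "send_rows", "data": {
  "deltas": [
    [0.01,0,0.0006,0,0,0,0],
    [0.012,0,0,0,0,0,0],
    [0.012,0,0,0,0,0,0],
    [0.012,0,0,0,0,0,0],
    [0.01,0,0,0,0,0,0],
    [0.006,0,0,0,0,0,0],
    [0.006,0,0,0,0,0,0],
    [0.004,0,0,0,0,0,0]
  ]
}}

```text
clock: 16.15
tcp_pos: [0.5332, 0.3504, 0.0199]
orientation: [[1.0, -0.001, -0.001], [-0.001, -1.0, 0.0], [-0.001, -0.0, -1.0]]
wrist_force: [-6.1, 0.1, 10.1]
gripper_width: 0.0094
```

Call:
{"op": "send_rows", "data": {
  "deltas": [
    [0,0,0,0,0,0,0],
    [0.001,0,0,0,0,0,0],
    [0.001,0,0,0,0,0,0],
    [0.001,0,0,0,0,0,0],
    [0,0,0,0,0,0,0]
  ]
}}

```text
clock: 16.57
tcp_pos: [0.5358, 0.3504, 0.0199]
orientation: [[1.0, -0.001, -0.001], [-0.001, -1.0, 0.0], [-0.001, -0.0, -1.0]]
wrist_force: [-5.0, 0.7, 7.8]
gripper_width: 0.0094
```

Call:
{"op": "send_rows", "data": {
  "deltas": [
    [0.001,0,0,0,0,0,0],
    [0.001,0,0,0,0,0,0],
    [0.001,0,0,0,0,0,0],
    [0.001,0,0,0,0,0,0],
    [0,0,0,0,0,0,0]
  ]
}}

```text
clock: 16.98
tcp_pos: [0.5398, 0.3504, 0.0199]
orientation: [[1.0, -0.001, -0.001], [-0.001, -1.0, 0.0], [-0.001, -0.0, -1.0]]
wrist_force: [-4.7, -0.3, 7.9]
gripper_width: 0.0098
```

Call:
{"op": "send_rows", "data": {
  "deltas": [
    [0.001,0,0.0003,0,0,0,0],
    [0.001,0,0,0,0,0,0],
    [0.001,0,0,0,0,0,0],
    [0.001,0,0,0,0,0,0],
    [0,0,0,0,0,0,0]
  ]
}}

```text
clock: 17.4
tcp_pos: [0.544, 0.3503, 0.0199]
orientation: [[1.0, -0.001, -0.001], [-0.001, -1.0, 0.0], [-0.001, -0.0, -1.0]]
wrist_force: [-4.6, -0.1, 5.7]
gripper_width: 0.0098
```

Call:
{"op": "send_rows", "data": {
  "deltas": [
    [0.001,0,0,0,0,0,0],
    [0.001,0,0,0,0,0,0],
    [0.001,0,0,0,0,0,0],
    [0.001,0,0,0,0,0,0],
    [0,0,0,0,0,0,0]
  ]
}}

```text
clock: 17.82
tcp_pos: [0.5441, 0.3503, 0.0198]
orientation: [[1.0, -0.0, -0.009], [-0.0, -1.0, -0.002], [-0.009, 0.002, -1.0]]
wrist_force: [-18.2, -1.5, 17.6]
gripper_width: 0.0097
```

Call:
{"op": "send_rows", "data": {
  "deltas": [
    [-0.0045,0,0,0,0,0,0],
    [0,0,0,0,0,0,0],
    [0,0,0,0,0,0,0.3],
    [0,0,0,0,0,0,0.3],
    [0,0,0,0,0,0,0.3],
    [0,0,0,0,0,0,0.3]
  ]
}}

```text
clock: 18.32
tcp_pos: [0.5439, 0.3499, 0.0194]
orientation: [[1.0, -0.001, -0.0], [-0.001, -1.0, -0.0], [-0.0, 0.0, -1.0]]
wrist_force: [-0.1, 0.4, 0.2]
gripper_width: 0.0263
```

Call:
{"op": "send_rows", "data": {
  "deltas": [
    [0,0,0.015,0,0,0,0.3],
    [0,0,0.025,0,0,0,0.3],
    [0,0,0.015,0,0,0,0.3],
    [0,-0.033,0,0,0,0,0.35],
    [0,-0.032,0,0,0,0,0.35],
    [0,0,0,0,0,0,0.35],
    [0,0,0,0,0,0,0.35]
  ]
}}

```text
clock: 18.9
tcp_pos: [0.5444, 0.284, 0.076]
orientation: [[1.0, -0.004, 0.001], [-0.004, -1.0, 0.0], [0.001, -0.0, -1.0]]
wrist_force: [-0.3, 0.1, 0.2]
gripper_width: 0.0307
```

```bash
python3 - <<'E'
from m import *
snap('scene','s5');o=r.observe();p=o['tcp_pos'];print(p,o['orientation'][:,0],o['gripper_width'])
c=Cam('s5');u,v=map(int,c.px([.53,.26,.03]))
cv2.imwrite('pics/s5c.png',cv2.resize(c.im[v-45:v+45,u-75:u+75,::-1],None,fx=5,fy=5,interpolation=cv2.INTER_CUBIC))
snap('top','t5')
for l in plates(Cam('t5')): print(l)
E
```

```text
[0.54441673 0.2849356  0.07584021] [ 0.999996   -0.00261384  0.00107693] 0.030330207504268635
[(643.0, -101.7, 31.0, 17.1, 89.71), (540.2, -378.5, 71.1, 25.5, 9.48)]
[(531.5, -277.6, 383.8, 238.3, 89.71)]
[(523.2, -274.1, 343.0, 173.6, -86.28)]
```

View pics/s5c.png

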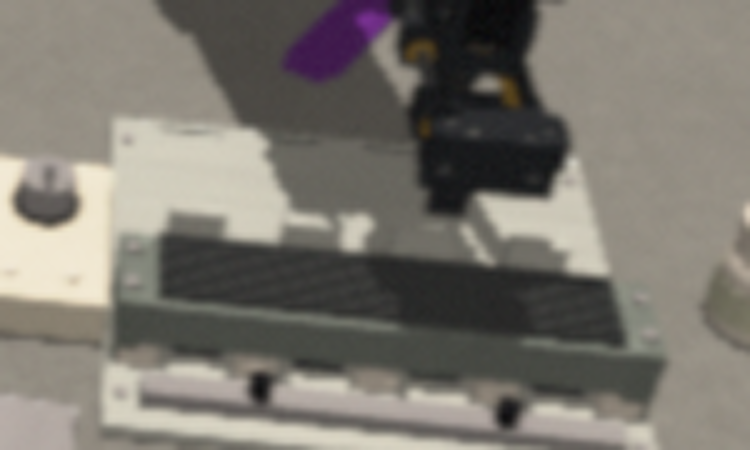

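The handles of lanes 1, 2 and 4 stand in line at crop x = 195, 310 and 530, and the gripper is over lane 3.

Call:
{"op": "send_rows", "data": {
  "deltas": [
    [0,0,-0.02,0,0,0,0.35],
    [0,0,-0.02,0,0,0,0.35],
    [0,0,-0.0153,0,0,0,0.35],
    [0,0,0,0,0,0,0.2],
    [0,0,0,0,0,0,0.0],
    [0,0,0,0,0,0,0],
    [0,0,0,0,0,0,0],
    [0,0,0,0,0,0,0]
  ]
}}

```text
clock: 19.67
tcp_pos: [0.5435, 0.2857, 0.0195]
orientation: [[1.0, -0.0, -0.0], [-0.0, -1.0, 0.0], [-0.0, -0.0, -1.0]]
wrist_force: [-0.8, 1.3, 0.9]
gripper_width: 0.0093
```

```bash
python3 -c "
from h import *
o=r.observe();print(o['tcp_pos'],o['wrist_force'],o['gripper_width'])"
```

```text
[0.54348875 0.28567691 0.01951379] [-0.78484429  1.33085943  0.85023519] 0.009306299646108141
```

Call:
{"op": "send_rows", "data": {
  "deltas": [
    [-0.006,0,0.0004,0,0,0,0],
    [-0.012,0,0,0,0,0,0],
    [-0.018,0,0,0,0,0,0],
    [-0.02,0,0,0,0,0,0],
    [-0.02,0,0,0,0,0,0],
    [-0.02,0,0,0,0,0,0],
    [-0.014,0,0,0,0,0,0],
    [-0.005,0,0.004,0,0,0,0]
  ]
}}

```text
clock: 20.33
tcp_pos: [0.4252, 0.2847, 0.0229]
orientation: [[1.0, -0.0, -0.004], [-0.0, -1.0, -0.001], [-0.004, 0.001, -1.0]]
wrist_force: [-0.5, -0.0, -1.5]
gripper_width: 0.0099
```

Call:
{"op": "send_rows", "data": {
  "deltas": [
    [0,0,0.025,0,0,0,0],
    [0,0,0.03,0,0,0,0],
    [0,0,0.03,0,0,0,0],
    [0,0,0.025,0,0,0,0],
    [0.0022,-0.0353,0,0,0,0.005,0],
    [0.0022,-0.0353,0,0,0,0.005,0],
    [0.0022,-0.0353,0,0,0,0.005,0],
    [0.0022,-0.0353,0,0,0,0.005,0]
  ]
}}

```text
clock: 21.0
tcp_pos: [0.4378, 0.1427, 0.1347]
orientation: [[1.0, 0.02, 0.002], [0.02, -1.0, -0.0], [0.002, 0.0, -1.0]]
wrist_force: [1.4, 0.6, -1.4]
gripper_width: 0.0097
```

Call:
{"op": "send_rows", "data": {
  "deltas": [
    [0.0022,-0.0353,0,0,0,0.005,0],
    [0.0022,-0.0353,0,0,0,0.005,0],
    [0.0022,-0.0353,0,0,0,0.005,0],
    [0.0022,-0.0353,0,0,0,0.005,0],
    [0.0022,-0.0353,0,0,0,0.005,0],
    [0.0022,-0.0353,0,0,0,0.005,0],
    [0.0022,-0.0353,0,0,0,0.005,0],
    [0.0022,-0.0353,0,0,0,0.005,0]
  ]
}}

```text
clock: 21.67
tcp_pos: [0.4552, -0.1406, 0.1345]
orientation: [[0.998, 0.059, 0.001], [0.059, -0.998, -0.001], [0.001, 0.001, -1.0]]
wrist_force: [1.5, -0.2, -1.5]
gripper_width: 0.0097
```

Call:
{"op": "send_rows", "data": {
  "deltas": [
    [0.0016,-0.0353,0,0,0,0.005,0],
    [0,0,-0.03,0,0,0,0],
    [0,0,-0.03,0,0,0,0],
    [0,0,-0.03,0,0,0,0],
    [0,0,0,0,0,0,0],
    [0,0,0,0,0,0,0]
  ]
}}

```text
clock: 22.17
tcp_pos: [0.4556, -0.1732, 0.0431]
orientation: [[0.998, 0.064, -0.003], [0.064, -0.998, 0.002], [-0.003, -0.002, -1.0]]
wrist_force: [0.6, 0.5, -0.4]
gripper_width: 0.0096
```

Call:
{"op": "send_rows", "data": {
  "deltas": [
    [0,0,-0.015,0,0,0,0],
    [0,0,-0.01,0,0,0,0],
    [0,0,-0.004,0,0,0,0],
    [0,0,0,0,0,0,0],
    [0,0,0,0,0,0,0.4],
    [0,0,0,0,0,0,0.4],
    [0,0,0,0,0,0,0.4],
    [0,0,0,0,0,0,0.4]
  ]
}}

```text
clock: 22.83
tcp_pos: [0.4573, -0.1741, 0.0156]
orientation: [[0.998, 0.064, 0.001], [0.064, -0.998, -0.001], [0.001, 0.001, -1.0]]
wrist_force: [0.1, -0.3, 1.2]
gripper_width: 0.0342
```

Call:
{"op": "send_rows", "data": {
  "deltas": [
    [0,0,0.015,0,0,0,0.4],
    [0,0,0.03,0,0,0,0.4],
    [0,0,0.035,0,0,0,0.4],
    [0,0,0.03,0,0,0,0.4],
    [0.0089,0.033,0,0,0,-0.0065,0.35],
    [0.0089,0.033,0,0,0,-0.0065,0.35],
    [0.0089,0.033,0,0,0,-0.0065,0.35],
    [0.0089,0.033,0,0,0,-0.0065,0.35]
  ]
}}

```text
clock: 23.5
tcp_pos: [0.4928, -0.0406, 0.1257]
orientation: [[0.999, 0.037, 0.001], [0.037, -0.999, -0.0], [0.001, 0.001, -1.0]]
wrist_force: [0.4, 0.9, 0.3]
gripper_width: 0.0308
```

Call:
{"op": "send_rows", "data": {
  "deltas": [
    [0.0089,0.033,0,0,0,-0.0065,0.35],
    [0.0089,0.033,0,0,0,-0.0065,0.35],
    [0.0089,0.033,0,0,0,-0.0065,0.35],
    [0.0089,0.033,0,0,0,-0.0065,0.35],
    [0.0089,0.033,0,0,0,-0.0065,0.35],
    [0.0089,0.033,0,0,0,-0.0065,0.35],
    [0,0,-0.03,0,0,0,0.35],
    [0,0,-0.015,0,0,0,0.35]
  ]
}}

```text
clock: 24.17
tcp_pos: [0.5458, 0.1584, 0.079]
orientation: [[1.0, 0.002, 0.001], [0.002, -1.0, 0.0], [0.001, -0.0, -1.0]]
wrist_force: [-1.4, -0.5, -1.4]
gripper_width: 0.031
```

Call:
{"op": "send_rows", "data": {
  "deltas": [
    [0,0,0,0,0,0,0.35],
    [0,0,0,0,0,0,0.35]
  ]
}}

```text
clock: 24.33
tcp_pos: [0.545, 0.1563, 0.0794]
orientation: [[1.0, -0.001, -0.002], [-0.001, -1.0, -0.0], [-0.002, 0.0, -1.0]]
wrist_force: [0.5, -0.3, -0.3]
gripper_width: 0.0307
```

```bash
python3 - <<'E'
from m import *
o=r.observe();p=o['tcp_pos'];print(p,o['orientation'][:,0],o['gripper_width'])
snap('top','t6');snap('scene','s6')
for l in plates(Cam('t6')): print(l)
E
```

```text
[0.54500747 0.15627971 0.07937724] [ 9.99997428e-01 -7.44428919e-04 -2.14229580e-03] 0.03074842748227663
[(643.0, -101.7, 31.0, 17.1, 89.71), (523.8, -171.0, 71.1, 25.2, 4.82), (540.1, -378.6, 71.3, 25.8, 9.49)]
[(531.5, -277.6, 383.8, 238.3, 89.71)]
[(523.2, -274.1, 343.0, 173.5, -86.3)]
```

Call:
{"op": "send_rows", "data": {
  "deltas": [
    [-0.001,-0.0018,-0.02,0,0,0,0.35],
    [0,0,-0.02,0,0,0,0.35],
    [0,0,-0.0192,0,0,0,0.35],
    [0,0,0,0,0,0,0.2],
    [0,0,0,0,0,0,0.0],
    [0,0,0,0,0,0,0],
    [0,0,0,0,0,0,0],
    [0,0,0,0,0,0,0]
  ]
}}

```text
clock: 25.1
tcp_pos: [0.5425, 0.1543, 0.0218]
orientation: [[1.0, -0.001, -0.005], [-0.001, -1.0, -0.0], [-0.005, 0.0, -1.0]]
wrist_force: [-9.9, -2.1, 4.3]
gripper_width: 0.0094
```

Call:
{"op": "send_rows", "data": {
  "deltas": [
    [-0.006,0,0.0004,0,0,0,0],
    [-0.012,0,0,0,0,0,0],
    [-0.018,0,0,0,0,0,0],
    [-0.02,0,0,0,0,0,0],
    [-0.02,0,0,0,0,0,0],
    [-0.02,0,0,0,0,0,0],
    [-0.014,0,0,0,0,0,0],
    [-0.005,0,0.004,0,0,0,0]
  ]
}}

```text
clock: 25.77
tcp_pos: [0.4274, 0.1545, 0.0254]
orientation: [[1.0, -0.001, -0.002], [-0.001, -1.0, -0.0], [-0.002, 0.0, -1.0]]
wrist_force: [-0.0, 0.1, -2.5]
gripper_width: 0.0093
```

Call:
{"op": "send_rows", "data": {
  "deltas": [
    [0,0,0.025,0,0,0,0],
    [0,0,0.03,0,0,0,0],
    [0,0,0.03,0,0,0,0],
    [0,0,0.025,0,0,0,0],
    [0.0028,-0.0331,0,0,0,0.0054,0],
    [0.0028,-0.0331,0,0,0,0.0054,0],
    [0.0028,-0.0331,0,0,0,0.0054,0],
    [0.0028,-0.0331,0,0,0,0.0054,0]
  ]
}}

```text
clock: 26.43
tcp_pos: [0.4422, 0.0205, 0.1371]
orientation: [[1.0, 0.022, 0.004], [0.022, -1.0, -0.001], [0.004, 0.001, -1.0]]
wrist_force: [0.1, 0.7, -2.3]
gripper_width: 0.0094
```

Call:
{"op": "send_rows", "data": {
  "deltas": [
    [0.0028,-0.0331,0,0,0,0.0054,0],
    [0.0028,-0.0331,0,0,0,0.0054,0],
    [0.0028,-0.0331,0,0,0,0.0054,0],
    [0.0028,-0.0331,0,0,0,0.0054,0],
    [0.0028,-0.0331,0,0,0,0.0054,0],
    [0.0028,-0.0331,0,0,0,0.0054,0],
    [0.0028,-0.0331,0,0,0,0.0054,0],
    [0.0028,-0.0331,0,0,0,0.0054,0]
  ]
}}

```text
clock: 27.1
tcp_pos: [0.464, -0.2454, 0.1368]
orientation: [[0.998, 0.064, 0.002], [0.064, -0.998, -0.002], [0.002, 0.002, -1.0]]
wrist_force: [0.5, 0.2, -1.8]
gripper_width: 0.01
```

Call:
{"op": "send_rows", "data": {
  "deltas": [
    [0,0,-0.03,0,0,0,0],
    [0,0,-0.03,0,0,0,0],
    [0,0,-0.03,0,0,0,0],
    [0,0,0,0,0,0,0],
    [0,0,0,0,0,0,0],
    [0,0,0,0,0,0,0]
  ]
}}

```text
clock: 27.6
tcp_pos: [0.4647, -0.2437, 0.0472]
orientation: [[0.998, 0.064, 0.002], [0.064, -0.998, -0.002], [0.002, 0.002, -1.0]]
wrist_force: [0.4, -0.3, -0.9]
gripper_width: 0.0092
```

Call:
{"op": "send_rows", "data": {
  "deltas": [
    [0,0,-0.016,0,0,0,0],
    [0,0,-0.01,0,0,0,0],
    [0,0,-0.005,0,0,0,0],
    [0,0,0,0,0,0,0],
    [0,0,0,0,0,0,0.4],
    [0,0,0,0,0,0,0.4],
    [0,0,0,0,0,0,0.4],
    [0,0,0,0,0,0,0.4]
  ]
}}

```text
clock: 28.27
tcp_pos: [0.4637, -0.243, 0.0146]
orientation: [[0.998, 0.064, 0.001], [0.064, -0.998, -0.001], [0.001, 0.001, -1.0]]
wrist_force: [-0.4, 0.2, -0.5]
gripper_width: 0.0335
```

Call:
{"op": "send_rows", "data": {
  "deltas": [
    [0,0,0.015,0,0,0,0.4],
    [0,0,0.03,0,0,0,0.4],
    [0,0,0.035,0,0,0,0.4],
    [0.0024,-0.0365,0,0,0,0.0254,0.6],
    [0.0024,-0.0365,0,0,0,0.0254,0.6],
    [0.0024,-0.0365,0,0,0,0.0254,0.6],
    [0.0024,-0.0365,0,0,0,0.0254,0.6],
    [0,0,0,0,0,0,0.6]
  ]
}}

```text
clock: 28.93
tcp_pos: [0.4731, -0.3956, 0.0952]
orientation: [[0.987, 0.162, 0.002], [0.162, -0.987, -0.005], [0.002, 0.005, -1.0]]
wrist_force: [0.0, 0.7, 0.5]
gripper_width: 0.0529
```

```bash
python3 - <<'E'
from m import *
o=r.observe();p=o['tcp_pos'];print(p,o['orientation'][:,0],o['gripper_width'])
snap('scene','s7')
print([held('s7',.012,x,y) for x,y in((.5238,-.171),(.531,-.239),(.540,-.3785))])
E
```

```text
[ 0.47311638 -0.3955905   0.09518984] [0.98676899 0.16212556 0.00150417] 0.05288872361127834
[[(522.0, -172.7, 66.5, 22.0, 3.69)], [(527.8, -242.4, 71.5, 23.7, 6.02)], [(506.3, -382.3, 75.4, 28.1, 8.37)]]
```

```bash
python3 - <<'E'
from m import *
c=Cam('s7');u,v=map(int,c.px([.53,-.33,.03]))
cv2.imwrite('pics/s7c.png',cv2.resize(c.im[v-50:v+40,u-60:u+60,::-1],None,fx=5,fy=5,interpolation=cv2.INTER_CUBIC))
E
```

```text
(no output)
```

View pics/s7c.png

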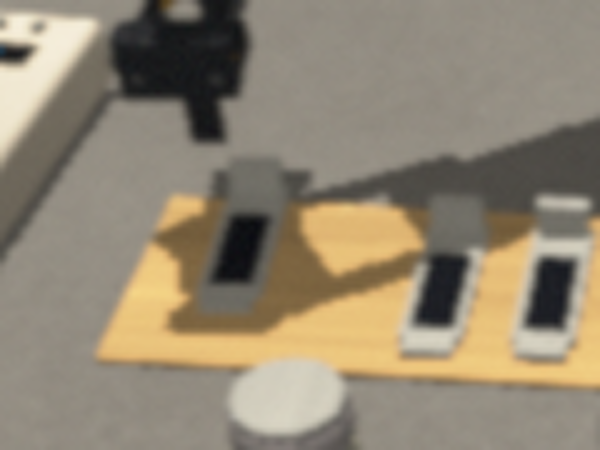

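The third fresh plate has been knocked about 32 mm toward the robot, with its patch now at crop (240,248). The two cured plates lie flat on the board at (443,290) and (550,293). I'll regrasp at the new position.

Call:
{"op": "send_rows", "data": {
  "deltas": [
    [-0.015,0,0,0,0,0,0.6],
    [-0.016,0,-0.02,0,0,0,0.6],
    [0,0,-0.03,0,0,0,0.6],
    [0,0,0,0,0,0,0.6],
    [0,0,0,0,0,0,0.6],
    [0,0,0,0,0,0,0.6]
  ]
}}

```text
clock: 29.48
tcp_pos: [0.4427, -0.3885, 0.0451]
orientation: [[0.986, 0.165, 0.0], [0.165, -0.986, -0.0], [0.0, 0.0, -1.0]]
wrist_force: [-0.2, 1.1, -0.1]
gripper_width: 0.0527
```

```bash
python3 - <<'E'
from m import *
o=r.observe();p=o['tcp_pos'];print(p,o['orientation'][:,0],o['gripper_width'])
snap('scene','s8')
print(held('s8',.012,.507,-.381))
E
```

```text
[ 0.44266202 -0.38848008  0.04507946] [9.86248543e-01 1.65268477e-01 3.76467057e-04] 0.052692514433532046
[(505.9, -382.4, 74.5, 28.1, 8.4), (424.4, -406.5, 22.9, 18.9, -81.37)]
```

Call:
{"op": "send_rows", "data": {
  "deltas": [
    [0,-0.003,-0.015,0,0,0,0.6],
    [0,0,-0.0156,0,0,0,0.6],
    [0,0,0,0,0,0,0.3],
    [0,0,0,0,0,0,0.0],
    [0,0,0,0,0,0,0],
    [0,0,0,0,0,0,0],
    [0,0,0,0,0,0,0],
    [0,0,0,0,0,0,0]
  ]
}}

```text
clock: 30.2
tcp_pos: [0.4424, -0.3922, 0.0144]
orientation: [[0.986, 0.165, 0.001], [0.165, -0.986, -0.001], [0.001, 0.001, -1.0]]
wrist_force: [0.0, -0.4, -0.7]
gripper_width: 0.015
```

Call:
{"op": "send_rows", "data": {
  "deltas": [
    [0,0,0,0,0,0,0],
    [0,0,0.01,0,0,0,0],
    [0,0,0.02,0,0,0,0],
    [0,0,0.03,0,0,0,0],
    [0,0,0.03,0,0,0,0],
    [0,0,0.026,0,0,0,0]
  ]
}}

```text
clock: 30.7
tcp_pos: [0.4419, -0.3917, 0.1317]
orientation: [[0.986, 0.165, 0.0], [0.165, -0.986, -0.0], [0.0, 0.0, -1.0]]
wrist_force: [-0.5, -0.7, -2.6]
gripper_width: 0.0095
```

Call:
{"op": "send_rows", "data": {
  "deltas": [
    [-0.001,0.0364,0,0,0,-0.01107,0],
    [-0.001,0.0364,0,0,0,-0.01107,0],
    [-0.001,0.0364,0,0,0,-0.01107,0],
    [-0.001,0.0364,0,0,0,-0.01107,0],
    [-0.001,0.0364,0,0,0,-0.01107,0],
    [-0.001,0.0364,0,0,0,-0.01107,0],
    [-0.001,0.0364,0,0,0,-0.01107,0],
    [-0.001,0.0364,0,0,0,-0.01107,0]
  ]
}}

```text
clock: 31.37
tcp_pos: [0.4334, -0.0989, 0.13]
orientation: [[0.997, 0.076, 0.0], [0.076, -0.997, -0.0], [0.0, 0.0, -1.0]]
wrist_force: [0.3, -0.2, -1.4]
gripper_width: 0.0098
```

Call:
{"op": "send_rows", "data": {
  "deltas": [
    [-0.001,0.0364,0,0,0,-0.01107,0],
    [-0.001,0.0364,0,0,0,-0.01107,0],
    [-0.001,0.0364,0,0,0,-0.01107,0],
    [-0.001,0.0364,0,0,0,-0.01107,0],
    [-0.001,0.0364,0,0,0,-0.01107,0],
    [-0.001,0.0364,0,0,0,-0.01107,0],
    [-0.001,0.0364,0,0,0,-0.01107,0],
    [0,0,0,0,0,0,0]
  ]
}}

```text
clock: 32.03
tcp_pos: [0.4258, 0.1594, 0.1302]
orientation: [[1.0, 0.004, 0.0], [0.004, -1.0, 0.002], [0.0, -0.002, -1.0]]
wrist_force: [-0.4, 0.2, -1.9]
gripper_width: 0.0095
```

Call:
{"op": "send_rows", "data": {
  "deltas": [
    [0,0,-0.03,0,0,0,0],
    [0,0,-0.03,0,0,0,0],
    [0,0,-0.025,0,0,0,0],
    [0,0,0,0,0,0,0],
    [0,0,0,0,0,0,0],
    [0,0,0,0,0,0,0],
    [0,0,0,0,0,0,0]
  ]
}}

```text
clock: 32.62
tcp_pos: [0.4286, 0.1542, 0.0464]
orientation: [[1.0, -0.001, 0.003], [-0.001, -1.0, 0.0], [0.003, -0.0, -1.0]]
wrist_force: [0.5, -0.1, -2.5]
gripper_width: 0.0097
```

```bash
python3 - <<'E'
from m import *
snap('scene','s9');o=r.observe();p=o['tcp_pos'];print(p,o['orientation'][:,0],o['wrist_force'])
print(held('s9',p[2]-.0025,p[0]+.066,p[1]), 'want y', 251-99)
E
```

```text
[0.42862966 0.1541887  0.04639095] [ 9.99993457e-01 -9.12634727e-04  3.50041324e-03] [-0.03310917 -0.36615328 -0.34044284]
[(420.8, 168.1, 82.8, 35.7, -81.38), (490.9, 155.5, 72.1, 27.5, -0.85)] want y 152
```

Call:
{"op": "send_rows", "data": {
  "deltas": [
    [0,-0.004,-0.012,0,0,0.012,0],
    [0,0,-0.008,0,0,0,0],
    [0,0,-0.004,0,0,0,0],
    [0,0,-0.0008,0,0,0,0],
    [0,0,0,0,0,0,0],
    [0,0,0,0,0,0,0]
  ]
}}

```text
clock: 33.17
tcp_pos: [0.4273, 0.1503, 0.0201]
orientation: [[1.0, 0.011, 0.0], [0.011, -1.0, -0.0], [0.0, 0.0, -1.0]]
wrist_force: [-0.8, 0.1, 1.6]
gripper_width: 0.0097
```

Call:
{"op": "send_rows", "data": {
  "deltas": [
    [0.008,0,0,0,0,0,0],
    [0.01,0,0,0,0,0,0],
    [0.01,0,0,0,0,0,0],
    [0.006,0,0,0,0,0,0],
    [0,0,0,0,0,0,0]
  ]
}}

```text
clock: 33.58
tcp_pos: [0.463, 0.1502, 0.0201]
orientation: [[1.0, 0.011, 0.002], [0.011, -1.0, 0.0], [0.002, -0.0, -1.0]]
wrist_force: [3.3, 0.0, 5.5]
gripper_width: 0.0096
```

Call:
{"op": "send_rows", "data": {
  "deltas": [
    [0.01,0,0.0004,0,0,0,0],
    [0.012,0,0,0,0,0,0],
    [0.01,0,0,0,0,0,0],
    [0,0,0,0,0,0,0]
  ]
}}

```text
clock: 33.92
tcp_pos: [0.4951, 0.1501, 0.0204]
orientation: [[1.0, 0.011, 0.002], [0.011, -1.0, 0.0], [0.002, -0.0, -1.0]]
wrist_force: [-0.1, -0.5, -2.2]
gripper_width: 0.0095
```

Call:
{"op": "send_rows", "data": {
  "deltas": [
    [0.01,0,0,0,0,0,0],
    [0.012,0,0,0,0,0,0],
    [0.01,0,0,0,0,0,0],
    [0.006,0,0,0,0,0,0],
    [0,0,0,0,0,0,0]
  ]
}}

```text
clock: 34.33
tcp_pos: [0.5321, 0.1501, 0.0201]
orientation: [[1.0, 0.011, 0.001], [0.011, -1.0, 0.0], [0.001, -0.0, -1.0]]
wrist_force: [3.1, -0.9, 5.3]
gripper_width: 0.0093
```

Call:
{"op": "send_rows", "data": {
  "deltas": [
    [0.002,0,0,0,0,0,0],
    [0.002,0,0,0,0,0,0],
    [0.002,0,0,0,0,0,0],
    [0.001,0,0,0,0,0,0],
    [0.001,0,0,0,0,0,0],
    [0.001,0,0,0,0,0,0],
    [0,0,0,0,0,0,0]
  ]
}}

```text
clock: 34.92
tcp_pos: [0.5389, 0.1503, 0.0201]
orientation: [[1.0, 0.012, -0.002], [0.012, -1.0, -0.0], [-0.002, 0.0, -1.0]]
wrist_force: [-3.2, -1.1, 5.6]
gripper_width: 0.0097
```

Call:
{"op": "send_rows", "data": {
  "deltas": [
    [0.001,0,0,0,0,0,0],
    [0.001,0,0,0,0,0,0],
    [0.001,0,0,0,0,0,0],
    [0,0,0,0,0,0,0]
  ]
}}

```text
clock: 35.25
tcp_pos: [0.5419, 0.1503, 0.0201]
orientation: [[1.0, 0.012, -0.002], [0.012, -1.0, -0.0], [-0.002, 0.0, -1.0]]
wrist_force: [-3.9, 0.2, 5.0]
gripper_width: 0.0095
```

Call:
{"op": "send_rows", "data": {
  "deltas": [
    [0.001,0,0,0,0,0,0],
    [0.001,0,0,0,0,0,0],
    [0.001,0,0,0,0,0,0],
    [0,0,0,0,0,0,0]
  ]
}}

```text
clock: 35.58
tcp_pos: [0.5424, 0.1503, 0.0201]
orientation: [[1.0, 0.012, -0.007], [0.012, -1.0, -0.001], [-0.007, 0.0, -1.0]]
wrist_force: [-13.7, -1.0, 15.1]
gripper_width: 0.0094
```

Call:
{"op": "send_rows", "data": {
  "deltas": [
    [0.001,0,0,0,0,0,0],
    [0.001,0,0,0,0,0,0],
    [0.001,0,0,0,0,0,0],
    [0,0,0,0,0,0,0]
  ]
}}

```text
clock: 35.92
tcp_pos: [0.5425, 0.1504, 0.0201]
orientation: [[1.0, 0.013, -0.014], [0.013, -1.0, -0.001], [-0.014, 0.001, -1.0]]
wrist_force: [-25.3, -2.5, 26.5]
gripper_width: 0.0097
```

Call:
{"op": "send_rows", "data": {
  "deltas": [
    [-0.0068,0,0,0,0,0,0],
    [0,0,0,0,0,0,0],
    [0,0,0,0,0,0,0.3],
    [0,0,0,0,0,0,0.3],
    [0,0,0,0,0,0,0.3],
    [0,0,0,0,0,0,0.3]
  ]
}}

```text
clock: 36.42
tcp_pos: [0.5423, 0.1502, 0.0199]
orientation: [[1.0, 0.011, 0.0], [0.011, -1.0, 0.0], [0.0, -0.0, -1.0]]
wrist_force: [0.8, 0.2, 0.4]
gripper_width: 0.0266
```

Call:
{"op": "send_rows", "data": {
  "deltas": [
    [0,0,0.015,0,0,0,0.3],
    [0,0,0.03,0,0,0,0.3],
    [0,0,0.04,0,0,0,0.3],
    [-0.02,0,0.035,0,0,-0.012,0.3],
    [-0.03,0,0.02,0,0,0,0.4],
    [-0.03,0,0,0,0,0,0.4],
    [-0.03,0,0,0,0,0,0.4],
    [0,0,0,0,0,0,0.4]
  ]
}}

```text
clock: 37.08
tcp_pos: [0.4271, 0.1506, 0.1592]
orientation: [[1.0, 0.001, -0.004], [0.001, -1.0, -0.0], [-0.004, 0.0, -1.0]]
wrist_force: [0.8, 0.4, -0.0]
gripper_width: 0.0347
```

```bash
python3 - <<'E'
from m import *
snap('scene','s10');snap('top','t10');o=r.observe();p=o['tcp_pos'];print(o['clock'],p,o['orientation'][:,0],o['wrist_force'])
c=Cam('s10');t=Cam('t10')
u,v=map(int,t.px([.66,-.087,.04])); a=t.im[v-16:v+16,u-16:u+16]
u,v=map(int,c.px([.66,-.087,.04])); b=c.im[v-20:v+20,u-20:u+20]
u,v=map(int,c.px([.55,.2,.04])); d=c.im[v-40:v+40,u-60:u+60]
f=lambda q,w,h:cv2.resize(q[:,:,::-1],(w,h),interpolation=cv2.INTER_CUBIC)
cv2.imwrite('pics/k.png',np.hstack([f(a,300,300),f(b,300,300)]))
cv2.imwrite('pics/d.png',f(d,780,520))
E
```

```text
37.1833 [0.43188527 0.15035273 0.16035303] [ 9.99999423e-01 -2.74119527e-04  1.03836070e-03] [ 0.56858134 -0.34539852  0.16306081]
```

View pics/k.png

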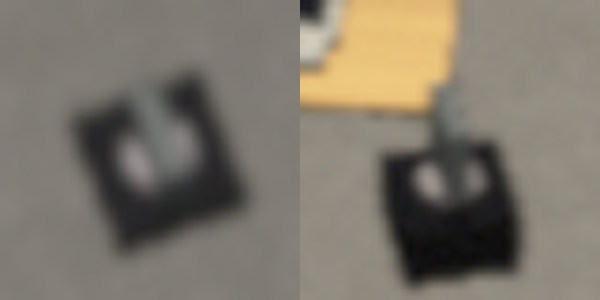

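View pics/d.png

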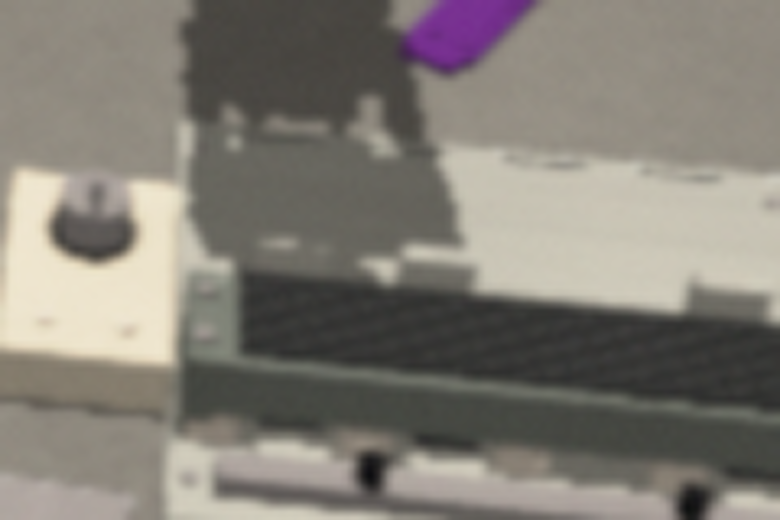

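The left panel (top view) shows the bow running from about (150,85) to (170,185), so the key's x is at +21° rather than −69°. It's centred on the holder at (162,162). In the second picture the handles stand at (400–475,270) and (690–765,300), and the key switch is at (95,195) with its slot along bench x.

Call:
{"op": "send_rows", "data": {
  "deltas": [
    [0.0134,-0.0139,-0.0018,0,0,0.1143,0.4],
    [0.0134,-0.0139,-0.0018,0,0,0.1143,0.4],
    [0.0134,-0.0139,-0.0018,0,0,0.1143,0.4],
    [0.0134,-0.0139,-0.0018,0,0,0.1143,0.4],
    [0.0134,-0.0139,-0.0018,0,0,0.1143,0.4],
    [0.0134,-0.0139,-0.0018,0,0,0.1143,0.4],
    [0.0134,-0.0139,-0.0018,0,0,0.1143,0.4],
    [0.0134,-0.0139,-0.0018,0,0,0.1143,0.4]
  ]
}}

```text
clock: 37.85
tcp_pos: [0.5415, 0.0377, 0.1453]
orientation: [[0.607, 0.795, 0.001], [0.795, -0.607, -0.0], [0.0, 0.001, -1.0]]
wrist_force: [0.0, 0.5, -0.8]
gripper_width: 0.0352
```

Call:
{"op": "send_rows", "data": {
  "deltas": [
    [0.0134,-0.0139,-0.0018,0,0,0.1143,0.4],
    [0.0134,-0.0139,-0.0018,0,0,0.1143,0.4],
    [0.0134,-0.0139,-0.0018,0,0,0.1143,0.4],
    [0.0134,-0.0139,-0.0018,0,0,0.1143,0.4],
    [0.0134,-0.0139,-0.0018,0,0,0.1143,0.4],
    [0.0134,-0.0139,-0.0018,0,0,0.1143,0.4],
    [0.0134,-0.0139,-0.0018,0,0,0.1143,0.4],
    [0.0134,-0.0139,-0.0018,0,0,0.1143,0.4]
  ]
}}

```text
clock: 38.52
tcp_pos: [0.6484, -0.0737, 0.1304]
orientation: [[-0.259, 0.966, 0.0], [0.966, 0.259, -0.0], [-0.0, 0.0, -1.0]]
wrist_force: [0.1, 0.1, 0.4]
gripper_width: 0.0353
```

Call:
{"op": "send_rows", "data": {
  "deltas": [
    [0.0134,-0.0139,-0.0018,0,0,0.1137,0.4],
    [0,0,0,0,0,0,0.4],
    [0,0,0,0,0,0,0.4],
    [0,0,0,0,0,0,0.4]
  ]
}}

```text
clock: 38.85
tcp_pos: [0.6598, -0.0858, 0.1286]
orientation: [[-0.36, 0.933, -0.001], [0.933, 0.36, 0.001], [0.001, -0.001, -1.0]]
wrist_force: [0.3, 0.6, -0.2]
gripper_width: 0.035
```

```bash
python3 - <<'E'
from m import *
o=r.observe();p=o['tcp_pos'];X=o['orientation'][:,0];print(p,np.degrees(np.arctan2(X[1],X[0])),o['orientation'][:,2],o['joint_pos'])
# barrel in both start views: dark side vs light top; ellipse of top face
for f in('scene0','top0'):
    c=Cam(f);u,v=map(int,c.px([.5384,.0609,.056]));x0,y0=u-10,v-10
    im=up(c,x0,y0,u+10,v+10);g=cv2.cvtColor(im,cv2.COLOR_RGB2GRAY).astype(int)
    sat=im[:,:,0].astype(int)-im[:,:,2]
    # box is yellowish-bright; barrel = everything darker than the box
    m=(g<np.percentile(g,90)-35).astype(np.uint8)
    for cn in cv2.findContours(m,cv2.RETR_EXTERNAL,cv2.CHAIN_APPROX_NONE)[0]:
        if cv2.contourArea(cn)<400: continue
        w=np.array([c.ray(*q,.044) for q in topx(cn[:,0],x0,y0)]);print(f,w.min(0)[:2].round(4),w.max(0)[:2].round(4))
    # scene: top face low-sat light
    cv2.imwrite('pics/bar_%s.png'%f,cv2.resize(im,None,fx=3,fy=3)[:,:,::-1])
cv2.imwrite('pics/bar.png',np.hstack([cv2.imread('pics/bar_scene0.png'),cv2.imread('pics/bar_top0.png')]))
c=Cam('scene0');u,v=map(int,c.px([.5384,.0609,.056]));print(u,v);c=Cam('top0');print(*map(int,c.px([.5384,.0609,.056])))
E
```

```text
[ 0.65984414 -0.08584535  0.12864183] 111.08873899580367 [-1.14714608e-03  6.16431868e-04 -9.99999152e-01] [-3.07460205e-01  4.83824447e-01  1.44680488e+00  2.56676626e-04
  1.21224325e+00 -2.24641511e+00]
scene0 [0.4647 0.0248] [0.5703 0.088 ]
top0 [0.517  0.0389] [0.5608 0.0828]
359 202
269 213
```

View pics/bar.png

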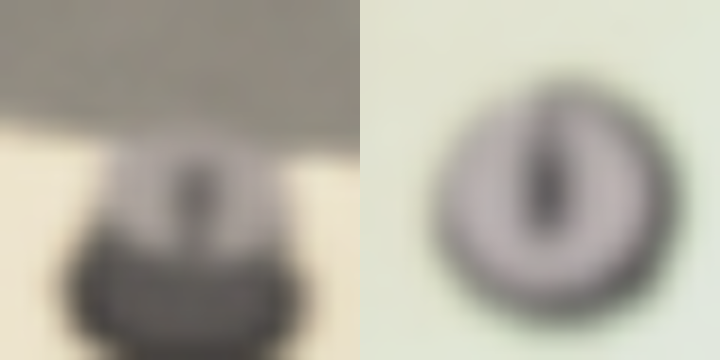

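The scene panel shows the barrel's top face centred near (197,190) with its slot at (195,190). The top panel shows the face centred near (190,195), measured within the panel, with its slot along bench x.

```bash
python3 - <<'E'
from m import *
for f,u,v in(('scene0',349+197/18-.5,192+190/18-.5),('top0',259+188/18-.5,203+195/18-.5)):
    print(f,Cam(f).ray(u,v,.056).round(4))
# holder/collar in scene t10: collar circle centre
c=Cam('s10');u,v=map(int,c.px([.66,-.087,.04]));print('collar scene',c.ray(u-20+(448-300)/7.5-.5,v-20+183/7.5-.5,.030).round(4))
t=Cam('t10');u,v=map(int,t.px([.66,-.087,.04]));print('collar top',t.ray(u-16+161/9.375-.5,v-16+158/9.375-.5,.030).round(4),'bow top',t.ray(u-16+150/9.375-.5,v-16+88/9.375-.5,.066).round(4))
E
```

```text
scene0 [0.5378 0.0605 0.056 ]
top0 [0.5394 0.0616 0.056 ]
collar scene [ 0.6648 -0.0885  0.03  ]
collar top [ 0.6615 -0.0867  0.03  ] bow top [ 0.6774 -0.0835  0.066 ]
```

Call:
{"op": "send_rows", "data": {
  "deltas": [
    [0,0,-0.03,0,0,0,0.4],
    [0,0,-0.03,0,0,0,0.4],
    [0,0,-0.022,0,0,0,0.4],
    [0,0,-0.008,0,0,0,0.4],
    [0,0,0,0,0,0,0.4],
    [0,0,0,0,0,0,0.4]
  ],
  "force": 20
}}

```text
clock: 39.35
tcp_pos: [0.6602, -0.0856, 0.0401]
orientation: [[-0.362, 0.932, 0.0], [0.932, 0.362, -0.0], [-0.0, 0.0, -1.0]]
wrist_force: [0.7, -0.6, 0.5]
gripper_width: 0.035
```

Call:
{"op": "send_rows", "data": {
  "deltas": [
    [0.001,-0.001,-0.005,0,0,0,0.4],
    [0,0,0,0,0,0,0.2],
    [0,0,0,0,0,0,0],
    [0,0,0,0,0,0,0],
    [0,0,0,0,0,0,0],
    [0,0,0,0,0,0,0]
  ]
}}

```text
clock: 39.85
tcp_pos: [0.6614, -0.0872, 0.0352]
orientation: [[-0.362, 0.932, 0.001], [0.932, 0.362, -0.0], [-0.001, 0.001, -1.0]]
wrist_force: [0.3, -0.1, 2.4]
gripper_width: 0.0099
```

```bash
python3 - <<'E'
from m import *
o=r.observe();p=o['tcp_pos'];X=o['orientation'][:,0];print(p,np.degrees(np.arctan2(X[1],X[0])),o['wrist_force'],o['ft_torque'],o['gripper_width'])
E
```

```text
[ 0.66139024 -0.08722649  0.03522065] 111.2535350490833 [ 0.28838861 -0.12592721  2.40273895] [ 0.1173035  -0.1093525  -0.03990238] 0.009873822727495532
```

Call:
{"op": "send_rows", "data": {
  "deltas": [
    [0,0,0,0,0,0,0],
    [0,0,0.01,0,0,0,0],
    [0,0,0.025,0,0,0,0],
    [0,0,0.03,0,0,0,0],
    [0,0,0.025,0,0,0,0],
    [0,0,0,0,0,0,0]
  ],
  "force": 45
}}

```text
clock: 40.35
tcp_pos: [0.6645, -0.0881, 0.1317]
orientation: [[-0.363, 0.932, 0.01], [0.932, 0.363, -0.003], [-0.006, 0.008, -1.0]]
wrist_force: [1.5, -0.9, 0.7]
gripper_width: 0.0092
```

Call:
{"op": "send_rows", "data": {
  "deltas": [
    [-0.0203,0.0248,0,0,0,-0.0618,0],
    [-0.0203,0.0248,0,0,0,-0.0618,0],
    [-0.0203,0.0248,0,0,0,-0.0618,0],
    [-0.0203,0.0248,0,0,0,-0.0618,0],
    [-0.0203,0.0248,0,0,0,-0.0618,0],
    [-0.0204,0.025,0,0,0,-0.062,0],
    [0,0,0,0,0,0,0],
    [0,0,0,0,0,0,0]
  ]
}}

```text
clock: 41.02
tcp_pos: [0.538, 0.0631, 0.1244]
orientation: [[-0.003, 1.0, -0.001], [1.0, 0.003, -0.0], [-0.0, -0.001, -1.0]]
wrist_force: [0.0, 0.7, -0.2]
gripper_width: 0.0094
```

```bash
python3 - <<'E'
from m import *
o=r.observe();p=o['tcp_pos'];X=o['orientation'][:,0];print(p,np.degrees(np.arctan2(X[1],X[0])),o['orientation'][:,2],o['wrist_force'],o['gripper_width'])
snap('scene','s11');c=Cam('s11');u,v=map(int,c.px([.54,.061,.08]))
cv2.imwrite('pics/s11c.png',cv2.resize(c.im[v-25:v+25,u-30:u+30,::-1],None,fx=10,fy=10,interpolation=cv2.INTER_CUBIC))
print(u-30,v-25)
E
```

```text
[0.53797708 0.06314477 0.12438611] 90.17837753085485 [-6.41003909e-04 -3.95113667e-05 -9.99999794e-01] [ 0.0099157   0.66766288 -0.17787685] 0.009377421463145125
330 171
```

View pics/s11c.png

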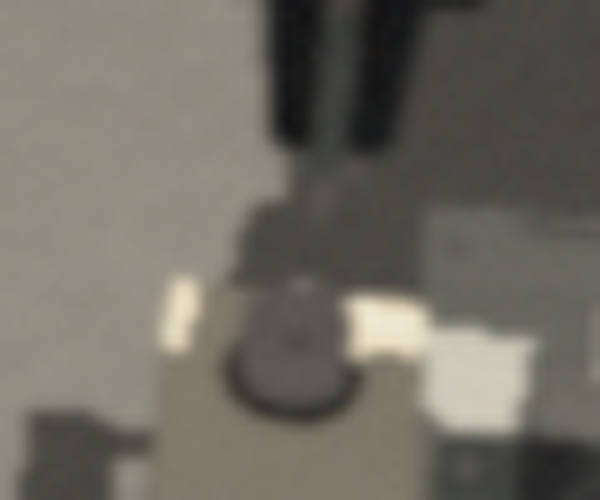

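The key hangs above the barrel, with its blade and collar at column ~330 (crop) against the barrel at ~300. I'll check that offset numerically.

```bash
python3 - <<'E'
from m import *
c=Cam('s11');f=lambda p:((np.array(c.px(p))-[330,171]+.5)*10).round(0)
for n,p in(('tcp',[.538,.0631,.1244]),('tip',[.538,.0631,.095]),('collar',[.538,.0631,.117]),('barreltop',[.5395,.0618,.056]),('bowTop',[.538,.0631,.155])): print(n,f(p))
g=c.im[171:221,330:390].max(2).astype(int)
for r_ in range(0,24,2): print(r_,g[r_,22:46])
E
```

```text
tcp [329. 132.]
tip [320. 213.]
collar [327. 153.]
barreltop [304. 319.]
bowTop [339.  45.]
0 [144 138 136 119  84  43  28  23  25  29  47  65  69  60  41  25  22  25
  27  29  36  39  42  42]
2 [145 143 140 125  90  46  28  24  23  30  47  60  59  50  34  22  23  26
  27  37  55  70  74  73]
4 [144 143 142 127  89  45  25  24  25  36  49  60  62  51  34  23  24  24
  31  46  64  72  74  74]
6 [144 144 142 129  96  51  26  26  26  38  55  63  62  50  30  24  26  28
  37  56  69  73  75  74]
8 [144 145 145 138 108  57  25  26  27  42  57  65  62  47  29  22  23  33
  47  63  72  74  75  75]
10 [144 142 143 137 107  58  28  23  30  46  62  64  57  42  29  24  26  36
  56  70  74  75  75  75]
12 [142 142 142 136 109  60  25  24  29  50  61  63  53  35  26  26  31  49
  64  73  75  75  75  74]
14 [144 145 144 141 128 100  65  47  47  56  64  64  54  41  32  35  44  59
  70  74  73  72  73  72]
16 [146 146 146 143 143 136 115  88  75  69  68  71  76  80  76  71  72  73
  75  74  73  73  74  74]
18 [146 147 148 147 143 139 117  87  77  80  84  82  78  78  78  76  76  74
  74  75  75  76  76  74]
20 [147 145 138 120 102  94  86  78  77  84  85  80  77  76  74  76  75  75
  76  76  82  87  87  86]
22 [145 136 113  87  76  74  74  75  76  78  79  75  74  74  74  75  76  75
  74  78  89 101 102 102]
```

Call:
{"op": "send_rows", "data": {
  "deltas": [
    [0.001,-0.002,-0.012,0,0,0,0],
    [0,0,-0.012,0,0,0,0],
    [0,0,-0.008,0,0,0,0],
    [0,0,0,0,0,0,0],
    [0,0,0,0,0,0,0]
  ]
}}

```text
clock: 41.48
tcp_pos: [0.5394, 0.0594, 0.091]
orientation: [[0.001, 1.0, -0.003], [1.0, -0.001, 0.0], [0.0, -0.003, -1.0]]
wrist_force: [0.5, 0.6, -0.9]
gripper_width: 0.0095
```

Call:
{"op": "send_rows", "data": {
  "deltas": [
    [0,0,-0.003,0,0,0,0],
    [0,0,-0.003,0,0,0,0],
    [0,0,-0.003,0,0,0,0],
    [0,0,0,0,0,0,0]
  ]
}}

```text
clock: 41.82
tcp_pos: [0.5398, 0.06, 0.0831]
orientation: [[-0.0, 1.0, -0.001], [1.0, 0.0, 0.0], [0.0, -0.001, -1.0]]
wrist_force: [0.5, 0.7, -1.1]
gripper_width: 0.0094
```

Call:
{"op": "send_rows", "data": {
  "deltas": [
    [0,0.0005,-0.002,0,0,0,0],
    [0,0,-0.002,0,0,0,0],
    [0,0,0,0,0,0,0]
  ]
}}

```text
clock: 42.07
tcp_pos: [0.5398, 0.0605, 0.0793]
orientation: [[-0.0, 1.0, -0.001], [1.0, 0.0, 0.0], [0.0, -0.001, -1.0]]
wrist_force: [-0.4, 0.7, 0.1]
gripper_width: 0.0098
```

```bash
cat > st.py <<'E'
from m import *
o=r.observe();p=o['tcp_pos'];X=o['orientation'][:,0];print(o['clock'],p.round(4),np.degrees(np.arctan2(X[1],X[0])).round(2),o['wrist_force'].round(1),o['ft_torque'].round(3),o['gripper_width'].round(4))
E
python3 st.py
```

```text
Traceback (most recent call last):
  File "st.py", line 2, in <module>
    o=r.observe();p=o['tcp_pos'];X=o['orientation'][:,0];print(o['clock'],p.round(4),np.degrees(np.arctan2(X[1],X[0])).round(2),o['wrist_force'].round(1),o['ft_torque'].round(3),o['gripper_width'].round(4))
                                                                                                                                                                                  ^^^^^^^^^^^^^^^^^^^^^^^^
AttributeError: 'float' object has no attribute 'round'
```

Tip is 6 mm in with no force; going down.

Call:
{"op": "send_rows", "data": {
  "deltas": [
    [0,0,-0.003,0,0,0,0],
    [0,0,-0.003,0,0,0,0],
    [0,0,0,0,0,0,0]
  ]
}}

```text
clock: 42.32
tcp_pos: [0.5396, 0.0605, 0.0727]
orientation: [[-0.0, 1.0, -0.001], [1.0, 0.0, 0.0], [0.0, -0.001, -1.0]]
wrist_force: [-0.1, -0.3, -0.9]
gripper_width: 0.0096
```

Call:
{"op": "send_rows", "data": {
  "deltas": [
    [0,0,-0.002,0,0,0,0],
    [0,0,-0.002,0,0,0,0],
    [0,0,-0.002,0,0,0,0],
    [0,0,0,0,0,0,0]
  ]
}}

```text
clock: 42.65
tcp_pos: [0.5398, 0.0604, 0.067]
orientation: [[0.0, 1.0, -0.001], [1.0, -0.0, 0.0], [0.0, -0.001, -1.0]]
wrist_force: [-1.6, 0.3, -1.4]
gripper_width: 0.0099
```

Call:
{"op": "send_rows", "data": {
  "deltas": [
    [0,0,-0.001,0,0,0,0],
    [0,0,-0.001,0,0,0,0],
    [0,0,0,0,0,0,0]
  ]
}}

```text
clock: 42.9
tcp_pos: [0.5398, 0.0605, 0.0653]
orientation: [[-0.0, 1.0, -0.001], [1.0, 0.0, 0.0], [0.0, -0.001, -1.0]]
wrist_force: [-1.2, -0.4, -1.6]
gripper_width: 0.0096
```

```bash
sed -i "s/o\['gripper_width'\].round(4)/round(o['gripper_width'],4)/" st.py; python3 st.py
```

```text
42.9 [0.5398 0.0605 0.0653] 90.0 [-1.2 -0.4 -1.6] [ 0.071  0.338 -0.041] 0.0096
```

Call:
{"op": "send_rows", "data": {
  "deltas": [
    [0,0,0,0,0,-0.08,0],
    [0,0,0,0,0,-0.1,0],
    [0,0,0,0,0,-0.1,0],
    [0,0,0,0,0,-0.1,0],
    [0,0,0,0,0,-0.1,0],
    [0,0,0,0,0,0,0]
  ]
}}

```text
clock: 43.4
tcp_pos: [0.5396, 0.0601, 0.0653]
orientation: [[0.465, 0.886, -0.001], [0.886, -0.465, -0.001], [-0.001, -0.001, -1.0]]
wrist_force: [-3.8, -2.4, -1.0]
gripper_width: 0.0099
```

```bash
python3 st.py
```

```text
43.4 [0.5396 0.0601 0.0653] 62.31 [-3.8 -2.4 -1. ] [-0.407  0.461  0.002] 0.0099
```

Call:
{"op": "send_rows", "data": {
  "deltas": [
    [0,0,0,0,0,-0.1,0],
    [0,0,0,0,0,-0.1,0],
    [0,0,0,0,0,-0.1,0],
    [0,0,0,0,0,-0.1,0],
    [0,0,0,0,0,-0.1,0],
    [0,0,0,0,0,-0.1,0],
    [0,0,0,0,0,-0.1,0],
    [0,0,0,0,0,0,0]
  ]
}}

```text
clock: 44.07
tcp_pos: [0.5392, 0.0596, 0.0653]
orientation: [[0.925, 0.38, -0.002], [0.38, -0.925, -0.001], [-0.002, 0.001, -1.0]]
wrist_force: [-4.7, -4.7, 1.2]
gripper_width: 0.0093
```

```bash
python3 st.py
```

```text
44.0667 [0.5392 0.0596 0.0653] 22.31 [-4.7 -4.7  1.2] [-0.835  0.896  0.032] 0.0093
```

Call:
{"op": "send_rows", "data": {
  "deltas": [
    [0,0,0,0,0,-0.06,0],
    [0,0,0,0,0,-0.06,0],
    [0,0,0,0,0,0,0]
  ]
}}

```text
clock: 44.32
tcp_pos: [0.5391, 0.0596, 0.0652]
orientation: [[0.963, 0.268, -0.002], [0.268, -0.963, -0.001], [-0.003, 0.001, -1.0]]
wrist_force: [-5.3, -4.4, 0.8]
gripper_width: 0.0098
```

```bash
python3 st.py
```

```text
44.3167 [0.5391 0.0596 0.0652] 15.56 [-5.3 -4.4  0.8] [-0.85   0.903  0.047] 0.0098
```

Call:
{"op": "send_rows", "data": {
  "deltas": [
    [0,0,0,0,0,-0.04,0],
    [0,0,0,0,0,-0.04,0],
    [0,0,0,0,0,0,0]
  ]
}}

```text
clock: 44.57
tcp_pos: [0.5391, 0.0596, 0.0652]
orientation: [[0.982, 0.191, -0.002], [0.191, -0.982, -0.001], [-0.003, 0.001, -1.0]]
wrist_force: [-5.6, -5.2, 1.7]
gripper_width: 0.01
```

```bash
python3 st.py
```

```text
44.5667 [0.5391 0.0596 0.0652] 11.04 [-5.6 -5.2  1.7] [-0.849  0.978  0.046] 0.01
```

Call:
{"op": "send_rows", "data": {
  "deltas": [
    [0,0,0,0,0,-0.03,0],
    [0,0,0,0,0,0,0]
  ]
}}

```text
clock: 44.73
tcp_pos: [0.539, 0.0596, 0.0653]
orientation: [[0.987, 0.163, -0.003], [0.163, -0.987, -0.002], [-0.003, 0.001, -1.0]]
wrist_force: [-5.3, -4.9, 1.7]
gripper_width: 0.0094
```

```bash
python3 st.py
```

```text
44.7333 [0.539  0.0596 0.0653] 9.36 [-5.3 -4.9  1.7] [-0.922  0.942  0.04 ] 0.0094
```

Call:
{"op": "send_rows", "data": {
  "deltas": [
    [0,0,0,0,0,-0.03,0],
    [0,0,0,0,0,0,0]
  ]
}}

```text
clock: 44.9
tcp_pos: [0.539, 0.0596, 0.0652]
orientation: [[0.991, 0.133, -0.003], [0.133, -0.991, -0.002], [-0.003, 0.001, -1.0]]
wrist_force: [-6.5, -4.9, 1.1]
gripper_width: 0.0096
```

```bash
python3 st.py
```

```text
44.9 [0.539  0.0596 0.0652] 7.64 [-6.5 -4.9  1.1] [-0.88   1.006  0.063] 0.0096
```

Call:
{"op": "send_rows", "data": {
  "deltas": [
    [0,0,0,0,0,-0.03,0],
    [0,0,0,0,0,0,0]
  ]
}}

```text
clock: 45.07
tcp_pos: [0.539, 0.0596, 0.0652]
orientation: [[0.995, 0.103, -0.003], [0.103, -0.995, -0.002], [-0.003, 0.001, -1.0]]
wrist_force: [-5.7, -4.7, 1.6]
gripper_width: 0.0095
```

```bash
python3 st.py
```

```text
45.0667 [0.539  0.0596 0.0652] 5.94 [-5.7 -4.7  1.6] [-0.863  1.045  0.157] 0.0095
```

Call:
{"op": "send_rows", "data": {
  "deltas": [
    [0,0,0,0,0,-0.03,0],
    [0,0,0,0,0,0,0]
  ]
}}

```text
clock: 45.23
tcp_pos: [0.5389, 0.0596, 0.0652]
orientation: [[0.997, 0.074, -0.003], [0.074, -0.997, -0.001], [-0.003, 0.001, -1.0]]
wrist_force: [-6.7, -4.7, 3.5]
gripper_width: 0.0098
```

```bash
python3 st.py
```

```text
45.2333 [0.5389 0.0596 0.0652] 4.23 [-6.7 -4.7  3.5] [-0.839  1.064  0.232] 0.0098
```

Call:
{"op": "send_rows", "data": {
  "deltas": [
    [0,0,0,0,0,-0.03,0],
    [0,0,0,0,0,0,0]
  ]
}}

```text
clock: 45.4
tcp_pos: [0.5389, 0.0596, 0.0652]
orientation: [[0.999, 0.044, -0.003], [0.044, -0.999, -0.002], [-0.003, 0.001, -1.0]]
wrist_force: [-7.3, -4.4, 3.1]
gripper_width: 0.0095
```

```bash
python3 st.py
```

```text
45.4 [0.5389 0.0596 0.0652] 2.53 [-7.3 -4.4  3.1] [-0.855  1.112  0.39 ] 0.0095
```

Call:
{"op": "send_rows", "data": {
  "deltas": [
    [0,0,0,0,0,0.07,0],
    [0,0,0,0,0,0.05,0],
    [0,0,0,0,0,0,0]
  ]
}}

```text
clock: 45.65
tcp_pos: [0.5391, 0.0595, 0.0653]
orientation: [[0.986, 0.167, -0.002], [0.167, -0.986, -0.002], [-0.003, 0.001, -1.0]]
wrist_force: [-6.2, -4.8, 1.5]
gripper_width: 0.0097
```

```bash
python3 st.py
```

```text
45.65 [0.5391 0.0595 0.0653] 9.59 [-6.2 -4.8  1.5] [-0.918  1.015  0.048] 0.0097
```

Call:
{"op": "send_rows", "data": {
  "deltas": [
    [0,0,0,0,0,0.04,0],
    [0,0,0,0,0,0,0]
  ]
}}

```text
clock: 45.82
tcp_pos: [0.5393, 0.0595, 0.0653]
orientation: [[0.979, 0.205, -0.002], [0.205, -0.979, -0.001], [-0.002, 0.001, -1.0]]
wrist_force: [-5.1, -3.6, 2.4]
gripper_width: 0.0095
```

```bash
python3 st.py
```

```text
45.8167 [0.5393 0.0595 0.0653] 11.84 [-5.1 -3.6  2.4] [-0.914  0.823  0.005] 0.0095
```

Call:
{"op": "send_rows", "data": {
  "deltas": [
    [-0.0008,-0.0007,0,0,0,0,0],
    [0,0,0,0,0,0,0]
  ]
}}

```text
clock: 45.98
tcp_pos: [0.5391, 0.0594, 0.0653]
orientation: [[0.979, 0.202, -0.0], [0.202, -0.979, -0.0], [-0.0, 0.0, -1.0]]
wrist_force: [-1.9, -2.7, -2.3]
gripper_width: 0.0096
```

```bash
python3 st.py
```

```text
45.9833 [0.5391 0.0594 0.0653] 11.65 [-1.9 -2.7 -2.3] [-0.498  0.442  0.009] 0.0096
```

Call:
{"op": "send_rows", "data": {
  "deltas": [
    [0,0,0.003,0,0,0,0],
    [0,0,0.004,0,0,0,0],
    [0,0,0.005,0,0,0,0],
    [0,0,0,0,0,0,0]
  ]
}}

```text
clock: 46.32
tcp_pos: [0.5395, 0.0598, 0.0787]
orientation: [[0.98, 0.2, 0.0], [0.2, -0.98, -0.0], [0.0, 0.0, -1.0]]
wrist_force: [-4.5, -1.6, 1.2]
gripper_width: 0.0093
```

```bash
python3 st.py
```

```text
46.3167 [0.5395 0.0598 0.0787] 11.55 [-4.5 -1.6  1.2] [-0.287  0.783  0.071] 0.0093
```

Call:
{"op": "send_rows", "data": {
  "deltas": [
    [0,0,0.01,0,0,0,0],
    [0,0,0.02,0,0,0,0],
    [0,0,0.02,0,0,0,0],
    [0,0,0,0,0,0,0],
    [0,0,0,0,0,0,0]
  ]
}}

```text
clock: 46.73
tcp_pos: [0.5414, 0.0597, 0.1297]
orientation: [[0.98, 0.2, 0.006], [0.2, -0.98, -0.0], [0.006, 0.001, -1.0]]
wrist_force: [-0.2, 0.2, -0.8]
gripper_width: 0.0097
```

Call:
{"op": "send_rows", "data": {
  "deltas": [
    [0.00765,-0.00917,0,0,0,0.1086,0],
    [0.00765,-0.00917,0,0,0,0.1086,0],
    [0.00765,-0.00917,0,0,0,0.1086,0],
    [0.00765,-0.00917,0,0,0,0.1086,0],
    [0.00765,-0.00917,0,0,0,0.1086,0],
    [0.00765,-0.00917,0,0,0,0.1086,0],
    [0.00765,-0.00917,0,0,0,0.1086,0],
    [0.00765,-0.00917,0,0,0,0.1086,0]
  ]
}}

```text
clock: 47.4
tcp_pos: [0.6005, -0.0139, 0.1263]
orientation: [[0.476, 0.88, -0.001], [0.88, -0.476, 0.0], [-0.0, -0.001, -1.0]]
wrist_force: [0.1, -0.3, -0.0]
gripper_width: 0.0097
```

Call:
{"op": "send_rows", "data": {
  "deltas": [
    [0.00765,-0.00917,0,0,0,0.1086,0],
    [0.00765,-0.00917,0,0,0,0.1086,0],
    [0.00765,-0.00917,0,0,0,0.1086,0],
    [0.00765,-0.00917,0,0,0,0.1086,0],
    [0.00765,-0.00917,0,0,0,0.1086,0],
    [0.00765,-0.00917,0,0,0,0.1086,0],
    [0.00765,-0.00917,0,0,0,0.1086,0],
    [0.00765,-0.00917,0,0,0,0.1086,0]
  ]
}}

```text
clock: 48.07
tcp_pos: [0.6617, -0.0872, 0.1261]
orientation: [[-0.364, 0.931, -0.001], [0.931, 0.364, 0.001], [0.001, -0.001, -1.0]]
wrist_force: [-0.4, 0.0, 0.0]
gripper_width: 0.0095
```

Call:
{"op": "send_rows", "data": {
  "deltas": [
    [0,0,0,0,0,0,0],
    [0,0,0,0,0,0,0],
    [0,0,0,0,0,0,0]
  ]
}}

```text
clock: 48.32
tcp_pos: [0.661, -0.0863, 0.1266]
orientation: [[-0.357, 0.934, -0.001], [0.934, 0.357, 0.001], [0.001, -0.001, -1.0]]
wrist_force: [-1.0, -0.6, -0.4]
gripper_width: 0.0093
```

```bash
python3 st.py; python3 - <<'E'
from m import *
snap('scene','s12');c=Cam('s12')
a=c.im; u,v=map(int,c.px([.54,.061,.056])); A=a[v-20:v+20,u-20:u+20]
u,v=map(int,c.px([.661,-.087,.08])); B=a[v-20:v+20,u-20:u+20]
f=lambda q:cv2.resize(q[:,:,::-1],(400,400),interpolation=cv2.INTER_CUBIC)
cv2.imwrite('pics/s12c.png',np.hstack([f(A),f(B)]))
E
```

```text
48.3167 [ 0.661  -0.0863  0.1266] 110.89 [-1.  -0.6 -0.4] [ 0.133 -0.076 -0.018] 0.0093
```

View pics/s12c.png

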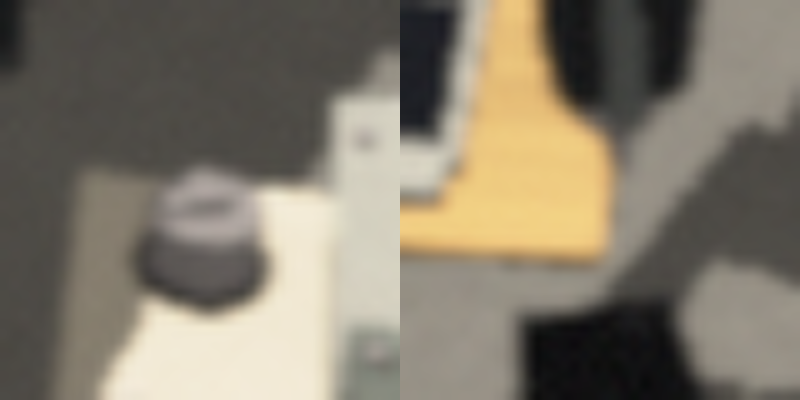

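The left panel shows the barrel's slot now lying nearly crosswise at (205,207), which is ON. The right panel shows the key hanging over the holder. Next I'll insert it.

Call:
{"op": "send_rows", "data": {
  "deltas": [
    [0.0004,-0.0008,-0.02,0,0,0.006,0],
    [0,0,-0.025,0,0,0,0],
    [0,0,-0.017,0,0,0,0],
    [0,0,0,0,0,0,0],
    [0,0,0,0,0,0,0]
  ]
}}

```text
clock: 48.78
tcp_pos: [0.661, -0.0869, 0.0645]
orientation: [[-0.364, 0.931, -0.003], [0.931, 0.364, 0.001], [0.002, -0.002, -1.0]]
wrist_force: [0.7, 0.1, -0.3]
gripper_width: 0.0098
```

Call:
{"op": "send_rows", "data": {
  "deltas": [
    [0,0,-0.004,0,0,0,0],
    [0,0,-0.003,0,0,0,0],
    [0,0,-0.003,0,0,0,0],
    [0,0,-0.002,0,0,0,0],
    [0,0,0,0,0,0,0]
  ]
}}

```text
clock: 49.2
tcp_pos: [0.662, -0.0877, 0.0535]
orientation: [[-0.365, 0.931, -0.0], [0.931, 0.365, 0.0], [0.0, -0.0, -1.0]]
wrist_force: [-0.5, 0.1, -0.7]
gripper_width: 0.0094
```

```bash
python3 st.py
```

```text
49.2 [ 0.662  -0.0877  0.0535] 111.4 [-0.5  0.1 -0.7] [ 0.126 -0.123 -0.004] 0.0094
```

Tip is about 2 mm in with no force. Continuing.

Call:
{"op": "send_rows", "data": {
  "deltas": [
    [0,0,-0.002,0,0,0,0],
    [0,0,-0.002,0,0,0,0],
    [0,0,-0.002,0,0,0,0],
    [0,0,0,0,0,0,0]
  ]
}}

```text
clock: 49.53
tcp_pos: [0.6618, -0.0877, 0.0469]
orientation: [[-0.365, 0.931, -0.001], [0.931, 0.365, 0.0], [0.0, -0.001, -1.0]]
wrist_force: [-0.3, 0.9, -0.8]
gripper_width: 0.0099
```

Call:
{"op": "send_rows", "data": {
  "deltas": [
    [0,0,-0.003,0,0,0,0],
    [0,0,-0.003,0,0,0,0],
    [0,0,-0.002,0,0,0,0],
    [0,0,0,0,0,0,0]
  ]
}}

```text
clock: 49.87
tcp_pos: [0.6616, -0.0877, 0.0387]
orientation: [[-0.365, 0.931, -0.001], [0.931, 0.365, 0.0], [0.001, -0.001, -1.0]]
wrist_force: [0.3, 0.3, -0.7]
gripper_width: 0.0096
```

Call:
{"op": "send_rows", "data": {
  "deltas": [
    [0,0,-0.002,0,0,0,0],
    [0,0,-0.001,0,0,0,0],
    [0,0,-0.001,0,0,0,0],
    [0,0,0,0,0,0,0]
  ]
}}

```text
clock: 50.2
tcp_pos: [0.662, -0.0878, 0.0353]
orientation: [[-0.365, 0.931, -0.0], [0.931, 0.365, 0.0], [0.0, -0.0, -1.0]]
wrist_force: [-0.1, -0.5, -0.4]
gripper_width: 0.0096
```

```bash
python3 st.py
```

```text
50.2 [ 0.662  -0.0878  0.0353] 111.41 [-0.1 -0.5 -0.4] [ 0.073 -0.108  0.066] 0.0096
```

Call:
{"op": "send_rows", "data": {
  "deltas": [
    [0,0,-0.0006,0,0,0,0],
    [0,0,0,0,0,0,0],
    [0,0,0,0,0,0,0.4],
    [0,0,0,0,0,0,0.4],
    [0,0,0,0,0,0,0.4],
    [0,0,0,0,0,0,0.4],
    [0,0,0,0,0,0,0.4]
  ]
}}

```text
clock: 50.78
tcp_pos: [0.6621, -0.0878, 0.0349]
orientation: [[-0.365, 0.931, -0.0], [0.931, 0.365, -0.0], [-0.0, -0.0, -1.0]]
wrist_force: [-0.3, -0.6, 0.7]
gripper_width: 0.0355
```

Call:
{"op": "send_rows", "data": {
  "deltas": [
    [0,0,0.015,0,0,0,0.4],
    [0,0,0.03,0,0,0,0.4],
    [0,0,0.04,0,0,0,0.4],
    [0,0,0.04,0,0,0,0.4],
    [-0.03,0,0.02,0,0,-0.05,0.4],
    [-0.04,0,0,0,0,-0.1,0.4],
    [-0.04,0,0,0,0,-0.1,0.4],
    [-0.04,0,0,0,0,-0.1,0.4]
  ]
}}

```text
clock: 51.45
tcp_pos: [0.5109, -0.0878, 0.1815]
orientation: [[-0.019, 1.0, 0.002], [1.0, 0.019, -0.001], [-0.001, 0.002, -1.0]]
wrist_force: [-0.1, 0.2, 0.7]
gripper_width: 0.0353
```

Call:
{"op": "send_rows", "data": {
  "deltas": [
    [-0.04,0,0,0,0,-0.1,0.4],
    [-0.04,0,0,0,0,-0.1,0.4],
    [-0.04,0,0,0,0,-0.1,0.4],
    [0,0,0,0,0,0,0.4],
    [0,0,0,0,0,0,0.4]
  ]
}}

```text
clock: 51.87
tcp_pos: [0.391, -0.0877, 0.181]
orientation: [[0.274, 0.962, 0.002], [0.962, -0.274, -0.001], [-0.001, 0.002, -1.0]]
wrist_force: [0.4, 0.2, 0.2]
gripper_width: 0.0353
```

```bash
python3 st.py; python3 - <<'E'
from m import *
snap('scene','s13');snap('top','t13');c=Cam('s13');t=Cam('t13')
for l in plates(t)[:1]: print(l)
f=lambda q,k:cv2.resize(q[:,:,::-1],None,fx=k,fy=k,interpolation=cv2.INTER_CUBIC)
a=f(t.im[155:265,150:450],2.6)
b=f(c.im[175:275,190:490],2.6)
cv2.imwrite('pics/fin.png',np.vstack([a,b]))
# handle tops' rear/front x in the scene for comparison
u,v=map(int,c.px([.661,-.087,.04])); cv2.imwrite('pics/fk.png',f(c.im[v-20:v+20,u-20:u+20],10))
E
```

```text
51.8667 [ 0.391  -0.0877  0.181 ] 74.11 [0.4 0.2 0.2] [-0.006 -0.177  0.004] 0.0353
[(643.0, -102.0, 31.5, 17.1, 89.71), (432.2, -134.7, 137.6, 47.3, 60.95), (523.7, -171.0, 71.5, 25.8, 4.74), (531.5, -240.7, 70.1, 26.1, 3.44)]
```

View pics/fin.png

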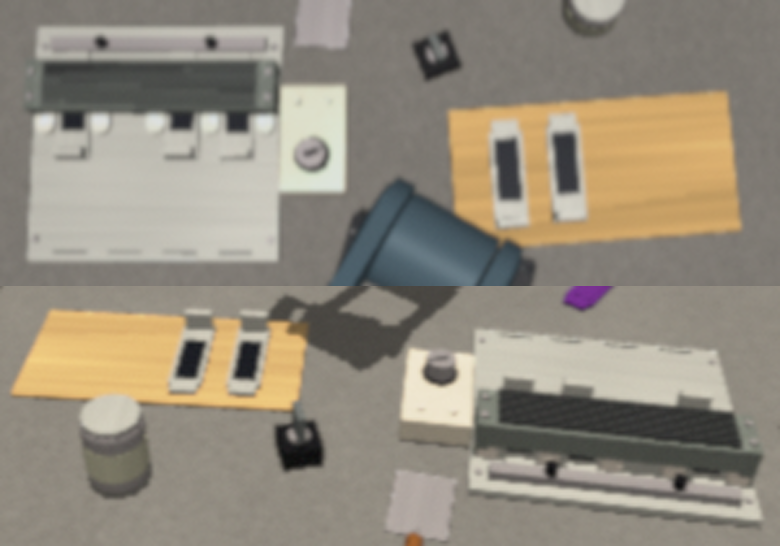

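The top panel shows plates in lanes 4, 2 and 1, their rears in line at row ~156. Both cured plates are on the board at (508,172) and (567,165), the key is in its holder at (436,52), and the slot has turned at (312,153). One more number, the slot angle.

```bash
python3 - <<'E'
from m import *
def ang(f,nm):
    c=Cam(f);u,v=c.px([.539,.061,.056]);x0,y0=int(u)-8,int(v)-8
    g=cv2.cvtColor(up(c,x0,y0,x0+17,y0+17),cv2.COLOR_RGB2GRAY).astype(float)
    yy,xx=np.mgrid[:g.shape[0],:g.shape[1]]
    w=np.array([c.ray(*q,.056)[:2] for q in topx(np.stack([xx.ravel(),yy.ravel()],1),x0,y0)])
    d=w-[.5392,.0610]
    if 'scene' in nm: d=w-[.5378,.0600]
    r_=np.hypot(*d.T);s=r_<.0105;W=np.clip(np.median(g.ravel()[s])-g.ravel()[s],0,None)**2
    P=d[s]-np.average(d[s],axis=0,weights=W);C=(P*W[:,None]).T@P;e,V=np.linalg.eigh(C);a=np.degrees(np.arctan2(V[1,1],V[0,1]))
    print(f,round((a+90)%180-90,1),(e[1]/e[0]).round(1))
ang('top0','top');ang('t13','top');ang('scene0','scene');ang('s13','scene')
E
```

```text
top0 0.7 4.3
t13 -69.7 5.3
scene0 -0.6 5.7
s13 -65.9 4.7
```

Slot angle is −69.7° in the top view, and ON is −69.9°. Handing in.

```bash
python3 -c "
from station import r
print(r.close_job())"
```

```text
the job is handed in; nothing more can be done
None
```

The changeover is done and handed in, at about 52 s of the 210 s allowed. No verdict was reported.

- **Fresh plates:** all three are loaded in lanes 2, 4 and 1. Each was pushed against the back stop until the force rose to 18–26 N, at gripper x of 0.543, 0.544 and 0.5425 m. In the last top view their rear ends line up.
- **Knocked plate:** the third fresh plate had been knocked about 32 mm toward the robot. I measured it again before gripping it, and it went in cleanly.
- **Cured plates:** both (from lanes 3 and 1) lie flat on the board, well inside its edges.
- **Key switch:** I turned it until it hit its end stop, where the torque reached 0.39 N m. After the key was drawn out, the slot stood at −69.7° in the top view, against −69.9° for ON.
- **Key:** it is back in its holder, released at the same gripper height as when it was picked up (34.9 mm against 35.2 mm).
- **Jar, tin, spatula and look-alikes:** I did not handle any of these.

**One disagreement:** the coarser, slanted scene view gave the slot angle as −65.9°. I trusted the top view and the end-stop torque instead. No other check failed.

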